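# Glaze the lens cells and set up the camera post

## Task

Make the weld-viewing set ready: drop each bull's-eye glass on the bench, foot down, into a lens cell of its own and screw a six-sided retaining ring down over it (clockwise) until it is snug against its stop and clamps the glass on the rubber seal. Also lift the camera post out of its wooden rest and slide it fully home past the spring plunger of the aluminium post holder. Hold the glass gently; if there are only two glasses, a cell and a ring are left over.

Things in the scene. Friction and masses are not known exactly. Their poses are not given: they have to be found in the camera images.
- cell_a: a round grey lens cell screwed to the bench (one of three): an open cup, flange 92 mm and body 86 mm across, 37 mm high; origin at the centre of its underside, z up. A rubber seal 60 mm across inside, its face 12 mm above the origin, carries the glass. Bore 62 mm at the lips. Three notches in the rim, each 35 degrees wide, at 0, 120 and 240 degrees from its x axis, let a ring's pins in
- cell_a_mouth (a point): the middle of the mouth of cell_a, 37 mm above its origin. Thread: pins dropped in the notches land with their centres 27.5 mm above the cell's origin; from there the ring screws down clockwise (seen from above), 1.1 mm for 10 degrees after the first 14 degrees, to a stop 80 degrees clockwise of the notches. It presses the glass in the last 20 degrees and stays where it is left
- cell_a_seal (a joint): how far the sprung seal of cell_a is pressed down (m): 0 free, 0.003 at most, about 0.002 under a ring screwed to the stop (some 10 N); a loose glass and ring alone press it by less than 0.0005
- cell_b: a round grey lens cell screwed to the bench (one of three): an open cup, flange 92 mm and body 86 mm across, 37 mm high; origin at the centre of its underside, z up. A rubber seal 60 mm across inside, its face 12 mm above the origin, carries the glass. Bore 62 mm at the lips. Three notches in the rim, each 35 degrees wide, at 0, 120 and 240 degrees from its x axis, let a ring's pins in
- cell_b_mouth (a point): the middle of the mouth of cell_b, 37 mm above its origin. Thread: pins dropped in the notches land with their centres 27.5 mm above the cell's origin; from there the ring screws down clockwise (seen from above), 1.1 mm for 10 degrees after the first 14 degrees, to a stop 80 degrees clockwise of the notches. It presses the glass in the last 20 degrees and stays where it is left
- cell_b_seal (a joint): how far the sprung seal of cell_b is pressed down (m): 0 free, 0.003 at most, about 0.002 under a ring screwed to the stop (some 10 N); a loose glass and ring alone press it by less than 0.0005
- cell_c: a round grey lens cell screwed to the bench (one of three): an open cup, flange 92 mm and body 86 mm across, 37 mm high; origin at the centre of its underside, z up. A rubber seal 60 mm across inside, its face 12 mm above the origin, carries the glass. Bore 62 mm at the lips. Three notches in the rim, each 35 degrees wide, at 0, 120 and 240 degrees from its x axis, let a ring's pins in
- cell_c_mouth (a point): the middle of the mouth of cell_c, 37 mm above its origin. Thread: pins dropped in the notches land with their centres 27.5 mm above the cell's origin; from there the ring screws down clockwise (seen from above), 1.1 mm for 10 degrees after the first 14 degrees, to a stop 80 degrees clockwise of the notches. It presses the glass in the last 20 degrees and stays where it is left
- cell_c_seal (a joint): how far the sprung seal of cell_c is pressed down (m): 0 free, 0.003 at most, about 0.002 under a ring screwed to the stop (some 10 N); a loose glass and ring alone press it by less than 0.0005
- glass_1: one of two or three loose stepped bull's-eyes of glass, about 120 g, 46 mm tall: a foot disc 55 mm across and 8 mm thick with a bevelled lower edge, and on it a round boss 30 mm across with a bevelled top (the place to hold it); origin at the centre of the underside, z up along its axis. Fragile: it stands at most 15 N from each finger
- glass_2: one of two or three loose stepped bull's-eyes of glass, about 120 g, 46 mm tall: a foot disc 55 mm across and 8 mm thick with a bevelled lower edge, and on it a round boss 30 mm across with a bevelled top (the place to hold it); origin at the centre of the underside, z up along its axis. Fragile: it stands at most 15 N from each finger
- glass_3: one of two or three loose stepped bull's-eyes of glass, about 120 g, 46 mm tall: a foot disc 55 mm across and 8 mm thick with a bevelled lower edge, and on it a round boss 30 mm across with a bevelled top (the place to hold it); origin at the centre of the underside, z up along its axis. Fragile: it stands at most 15 N from each finger
- ring_1: a loose six-sided retaining ring of dark steel, about 120 g, 40 mm tall, 50 mm across flats, hole 40 mm wide; origin at the centre of the underside, z up. Flats face 0, 60, 120, ... degrees from its x axis; three pins 6 mm thick stick out of the flats at 0, 120 and 240 degrees to 35.5 mm from the axis, centred 3.5 mm above its underside
- ring_2: a loose six-sided retaining ring of dark steel, about 120 g, 40 mm tall, 50 mm across flats, hole 40 mm wide; origin at the centre of the underside, z up. Flats face 0, 60, 120, ... degrees from its x axis; three pins 6 mm thick stick out of the flats at 0, 120 and 240 degrees to 35.5 mm from the axis, centred 3.5 mm above its underside
- ring_3: a loose six-sided retaining ring of dark steel, about 120 g, 40 mm tall, 50 mm across flats, hole 40 mm wide; origin at the centre of the underside, z up. Flats face 0, 60, 120, ... degrees from its x axis; three pins 6 mm thick stick out of the flats at 0, 120 and 240 degrees to 35.5 mm from the axis, centred 3.5 mm above its underside
- holder: square aluminium post holder, 60 x 60 mm and 60 mm high, screwed to the bench; origin at the centre of its underside, z up. Upright round hole 21 mm wide in the middle, 5 mm chamfer at the mouth, floor at 10 mm. A spring plunger in its -x side, 36 mm up, sticks 5 mm into the hole and gives way to 2 to 6 N; the post needs a push of up to about 12 N
- rest: square wooden rest block, 60 x 60 mm, 38 mm high, screwed to the bench, with a plain hole 20 mm wide and 30 mm deep in which the camera post stands at the start; origin at the centre of its underside
- post: the camera post, about 180 g: a steel rod 18 mm thick and 70 mm long with a tapered foot, on it an aluminium head 28 mm across from 70 to 98 mm (the place to hold it) and a small stud to 102 mm; origin at the centre of its foot, z up along its axis
Mind the look-alikes: they are no part of the job. Leave any pink look-alike of the post alone.

How it is judged:
At the end, for the whole second after the job is handed in: every glass present lies level on the seal of a cell (within 5 mm of its axis), a ring is screwed down over it so that the seal is pressed in by more than 1 mm, and the post stands in the holder within 3.5 mm of the hole's floor; all at rest and released (((horizontal distance between glass_1 and cell_a below 0.005 m and z of glass_1 in the frame of cell_a below 0.0125 m and angle between glass_1's own z axis and vertical below 0.08 rad and value of joint cell_a_seal above 0.001 m) or (horizontal distance between glass_1 and cell_b below 0.005 m and z of glass_1 in the frame of cell_b below 0.0125 m and angle between glass_1's own z axis and vertical below 0.08 rad and value of joint cell_b_seal above 0.001 m) or (horizontal distance between glass_1 and cell_c below 0.005 m and z of glass_1 in the frame of cell_c below 0.0125 m and angle between glass_1's own z axis and vertical below 0.08 rad and value of joint cell_c_seal above 0.001 m)) and ((horizontal distance between glass_2 and cell_a below 0.005 m and z of glass_2 in the frame of cell_a below 0.0125 m and angle between glass_2's own z axis and vertical below 0.08 rad and value of joint cell_a_seal above 0.001 m) or (horizontal distance between glass_2 and cell_b below 0.005 m and z of glass_2 in the frame of cell_b below 0.0125 m and angle between glass_2's own z axis and vertical below 0.08 rad and value of joint cell_b_seal above 0.001 m) or (horizontal distance between glass_2 and cell_c below 0.005 m and z of glass_2 in the frame of cell_c below 0.0125 m and angle between glass_2's own z axis and vertical below 0.08 rad and value of joint cell_c_seal above 0.001 m)) and ((horizontal distance between glass_3 and cell_a below 0.005 m and z of glass_3 in the frame of cell_a below 0.0125 m and angle between glass_3's own z axis and vertical below 0.08 rad and value of joint cell_a_seal above 0.001 m) or (horizontal distance between glass_3 and cell_b below 0.005 m and z of glass_3 in the frame of cell_b below 0.0125 m and angle between glass_3's own z axis and vertical below 0.08 rad and value of joint cell_b_seal above 0.001 m) or (horizontal distance between glass_3 and cell_c below 0.005 m and z of glass_3 in the frame of cell_c below 0.0125 m and angle between glass_3's own z axis and vertical below 0.08 rad and value of joint cell_c_seal above 0.001 m)) and horizontal distance between post and holder below 0.005 m and z of post in the frame of holder below 0.0135 m and angle between post's own z axis and vertical below 0.15 rad and linear speed of each of post, glass_1, glass_2, glass_3 below 0.02 m/s); the robot touches nothing.
It fails at once if a glass is squeezed with more than 40 N (both fingers together) (contact force between the fingers and glass_1 above 40 N or contact force between the fingers and glass_2 above 40 N or contact force between the fingers and glass_3 above 40 N).
Of glass_1, glass_2, glass_3 only 2 to 3 are there at a start; the rules pass over those that are not, and their reading is None.
At some moment in a run one of glass_1, glass_2, glass_3, ring_1, ring_2, ring_3 may be knocked a few centimetres aside while the robot is not near it.
It also fails if it takes over 210 s, if anything falls off the work surface, if the arm or the gripper's body presses on something with over 40 N, if the wrist force passes 120 N, or if a joint passes its speed limit or range.

## Robot

A 6-joint arm with a two-finger parallel gripper is mounted at the origin on a cart in front of the work surface, level with it; the furniture and walls round the work are solid. World frame = base frame: x ahead of the robot, y to its left, z up, the work surface at z = 0. Lengths are in m, angles in rad, forces in N, time in s.
With the tool pointing down it reaches from about 0.25 to 0.775 m from the base axis. Payload 4 kg.
Tool frame: the origin (TCP) lies between the finger pads; the fingertips stand 25 mm ahead of it and the grasp point (between the pads) lies 6 mm ahead of it (robot.tip_reach is the z of the fingertips in the tool frame, in m); z points along the fingers, y is the line along which they close (so a half turn about z gives the same grasp; the last joint's range is limited). The gripper opens to 94 mm and grips with 3 to 60 N. Pads are 16 mm wide; open, the fingers measure 119 mm over their backs; the gripper's body (75 mm by 177 mm) begins 78 mm behind the grasp point.
Start: joints at [1.146, 0.087, 1.371, -0, 1.684, -0.103], TCP at [0.174, 0.522, 0.231] pointing down, gripper open.
Joint ranges: [-3.1, 3.1], [-0.76, 2.03], [0.27, 2.55], [-1.08, 4.22], [0.17, 2.65], [-2.57, 2.57]. Speed limits (rad/s): [2.79, 2.79, 3.14, 3.14, 3.14, 3.14].

## Interface

Orientations are given as [roll, pitch, yaw] about the fixed x, y, z axes, in that order (R = Rz(yaw) Ry(pitch) Rx(roll)).
In Python, from bench import robot gives the robot as it stands. The module is installed in compiled form; this text tells all that it offers.
- The arm moves only by the shell command python3 -m handwheel 'ROWS'. ROWS is JSON, a list of rows, each a list of 3 entries, a list of its own where there are three numbers: the turn, a rotation vector about the world's x, y, z in units of 90 degrees (1.0 is 90 degrees), then the shift along the world's x, y, z in units of 0.05 m (1.0 is 0.05 m), then the closure, from 0 (fully open) to 1 (shut). A call has 1 to 5 rows; each row shifts and turns the commanded pose from where the row before left it; what a row does not reach is not made up. A row lasts 1/10 s, in which the tool goes at most 50 mm and 8.59 degrees, less where a joint would pass 70% of its speed; a pose out of reach is approached as far as the arm can. A call with a number of a shift or a turn outside -1 to 1 is refused whole. A call with a gripper value outside its range is refused whole. The fingers move at their own pace and stop on an object; the grip force is fixed at half the most. Time passes only in rows, so rows that do not move let the fingers close. It gives the time, the measured TCP pose, the force, the opening and the grip force at its end, in the units of the state.
- robot.get_obs(): the state, without advancing time (a new reading comes with each control period).
- robot.snapshot(name): name is "scene" or "side" or "wrist"; returns (picture, depth): 384x512x3 uint8, red, green, blue; 384x512 float32, m along the optical axis (not along the pixel's ray), 0 where there is no reading.
- robot.calibration(name): a dict with "mtx" (3x3 intrinsics, pixels), "extrinsics" (4x4, takes a point from camera to world coordinates); the wrist camera has in their place "hand_eye" (4x4, takes a point from camera to tool coordinates, whose origin is the TCP and whose axes are the flange's). Camera axes: x right, y down, z forward; pixel columns grow to the right and rows downward; lengths in m; the calibration is good to about 2 mm. The wrist camera is an equidistant fisheye: a pixel r from the principal point sees the ray r / f radians off the axis. A picture is of the moment at which its call begins: read the wrist's pose just before it. calibration takes no time and is no camera call.
- robot.close_job(): hands the job in; it is judged then, once.
Trained networks look in the newest picture that a camera, given by its name, has taken for a name from the list of things; names that differ only in an ending like _2 or _b are one class to them, and where a whole thing is asked for, a point or a joint stands for the part that bears it (a point fixed in the world has none). Each returns a list of dicts, best first, with "p" (0 to 1); they miss things now and then, are a little off and sometimes report something else, mostly with a low value. They report only what shows in the picture. A call takes as long as a camera call. They do not tell look-alikes from the thing itself.
- robot.boxes_of(query, camera): "bbox" ([left, top, right, bottom] in pixels, round what is visible of it).
The state is a dict: "time": time; "joint_positions": joint angles; "qvel": joint speeds; "joint_torque": joint torques, N m; "tool_pos": TCP position; "ee_rot": TCP orientation; "wrist_force": force on the tool from outside, world axes, zero at the start; "wrist_torque": the same for the moment, N m; "width": finger opening in m; "finger_force": force on a finger pad.
Only numpy, scipy, OpenCV 4.12 (cv2) and the standard library are available. Lean on these libraries where they do the work, as an engineer would, in place of code of your own. Each camera call takes 0.05 s, during which the arm holds its last target. There are 200 camera calls.

## Working session

There is one attempt and no reset: what is moved stays moved. The work goes in short steps, Python scripts to look and compute and a shell command to move; the robot and the scene stay as the last step left them, time stands still between calls to the robot, and variables do not carry over. Pictures are saved under pics/ and viewed, at most 16 in all, crops included, and the job is handed in when it is done.

```bash
mkdir -p pics
cat > h.py <<'E'
import numpy as np, cv2
from bench import robot
from scipy.spatial.transform import Rotation as R
def snap(n,f=None):
    o=robot.get_obs(); p,d=robot.snapshot(n)
    if f: cv2.imwrite('pics/'+f,p[:,:,::-1])
    return o,p,d
def cloud(n,d):
    c=robot.calibration(n); K=np.array(c['mtx']); v,u=np.mgrid[:d.shape[0],:d.shape[1]]
    P=np.stack([(u-K[0,2])/K[0,0]*d,(v-K[1,2])/K[1,1]*d,d],-1)
    E=np.array(c['extrinsics']); return P@E[:3,:3].T+E[:3,3]
E
python3 - <<'E'
from h import *
print(robot.get_obs())
for n in('scene','side','wrist'):
    o,p,d=snap(n,n+'0.png'); c=robot.calibration(n); print(n,{k:np.round(v,4).tolist() if not isinstance(v,str) else v for k,v in c.items()})
    np.savez(n+'0.npz',p=p,d=d)
    for q in('cell_a','glass_1','ring_1','holder','rest','post'):
        print(q,[(round(b['p'],2),np.round(b['bbox']).astype(int).tolist()) for b in robot.boxes_of(q,n)])
p=[cv2.imread('pics/%s0.png'%n) for n in('scene','side')]
E
```

```text
{'time': 0.0, 'joint_positions': array([ 1.14588781e+00,  8.79481676e-02,  1.37225490e+00,  2.84895467e-06,
        1.68358535e+00, -1.03106251e-01]), 'qvel': array([-0.00024591,  0.00026639, -0.00012018, -0.00057737,  0.00118335,
       -0.00098455]), 'joint_torque': array([ 1.88344333e-03, -3.40193582e+01, -3.02421927e+01,  7.19947717e-02,
        3.31548590e-02, -1.75135842e-04]), 'tool_pos': array([0.17375441, 0.52131237, 0.22930753]), 'ee_rot': array([-3.13940885e+00, -2.28811721e-04,  2.81979045e+00]), 'wrist_force': array([ 0.84715034, -0.1217587 , -0.32745957]), 'wrist_torque': array([-0.00336866, -0.05336164,  0.01102096]), 'finger_force': 0.0, 'width': 0.09373712131779706}
scene {'mtx': [[415.8988, 0.0, 258.3594], [0.0, 415.8988, 197.7369], [0.0, 0.0, 1.0]], 'extrinsics': [[0.6543, -0.3781, 0.6549, -0.2108], [-0.7561, -0.3085, 0.5772, -0.6133], [-0.0162, -0.8728, -0.4877, 0.5934], [0.0, 0.0, 0.0, 1.0]]}
cell_a [(0.97, [326, 205, 364, 237]), (0.95, [356, 236, 397, 273]), (0.76, [286, 188, 316, 214])]
glass_1 [(0.78, [256, 209, 278, 230]), (0.58, [290, 211, 314, 233])]
ring_1
[... 692 characters left out ...]
26, [174, 233, 212, 264])]
ring_1 [(0.72, [218, 247, 247, 279]), (0.58, [232, 228, 263, 255]), (0.55, [250, 204, 274, 223]), (0.54, [221, 192, 255, 213])]
holder [(0.76, [205, 204, 239, 237]), (0.51, [218, 247, 249, 281])]
rest [(0.65, [173, 231, 213, 264])]
post [(0.82, [187, 207, 201, 240]), (0.76, [288, 201, 299, 240]), (0.65, [192, 240, 204, 289]), (0.65, [224, 189, 257, 212]), (0.61, [286, 237, 301, 287])]
wrist {'mtx': [[297.3186, 0.0, 257.0142], [0.0, 297.3186, 196.0091], [0.0, 0.0, 1.0]], 'hand_eye': [[-0.0005, -0.9711, -0.2386, 0.0687], [1.0, -0.0004, -0.0003, -0.0005], [0.0002, -0.2386, 0.9711, -0.154], [0.0, 0.0, 0.0, 1.0]]}
cell_a []
glass_1 []
ring_1 []
holder []
rest []
post []
```

View pics/scene0.png

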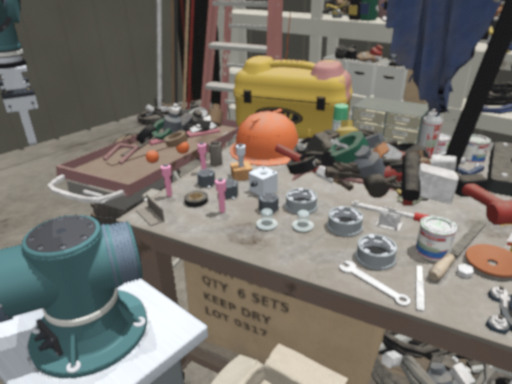

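View pics/side0.png

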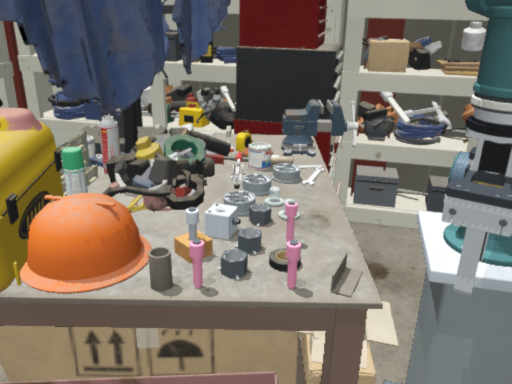

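Scene picture:
- Cells at (301,200), (345,220) and (377,252).
- Two glasses at (266,223) and (302,224).
- Dark rings at (268,202), (231,187) and (206,178).
- Holder at (263,181), with the orange rest and grey post at (240,160).
- Pink post look-alikes at (167,180), (203,155) and (221,195). A tape roll at (195,199) and a dark tube at (215,153) could be taken for rings.

The side view agrees with this.

```bash
cat > loc.py <<'E'
from h import *
P=cloud('scene',np.load('scene0.npz')['d']);S=cloud('side',np.load('side0.npz')['d'])
def rep(n,C,b):
    l,t,r,bb=b;q=C[t:bb,l:r].reshape(-1,3);q=q[(q[:,2]>.012)&(q[:,2]<.2)]
    print(n,b,len(q),'med',np.round(np.median(q,0),3),'lo',np.round(np.percentile(q,3,0),3),'hi',np.round(np.percentile(q,97,0),3))
for n,b in dict(cell1=[283,186,318,216],cell2=[326,205,364,237],cell3=[356,236,397,273],g1=[256,209,278,230],g2=[290,211,314,233],r1=[256,192,282,212],r2=[224,177,238,199],r3=[197,168,216,190],hold=[248,168,278,192],rest=[232,163,253,180],post=[237,144,245,165]).items(): rep('sc '+n,P,b)
for n,b in dict(c1=[271,163,299,184],c2=[240,174,270,193],c3=[222,191,257,212],ra=[249,203,273,226],rb=[238,228,263,252],rc=[218,247,249,279],hold=[205,204,239,237],rest=[173,231,213,264],post=[187,207,201,235],g1=[264,195,284,206],g2=[276,208,298,220]).items(): rep('si '+n,S,b)
p=[cv2.imread('pics/scene0.png')[130:280,150:410],cv2.imread('pics/side0.png')[150:290,160:320]]
cv2.imwrite('pics/c1.png',np.vstack([cv2.resize(p[0],(560,323),interpolation=2),cv2.resize(p[1][:75],(560,262),interpolation=2)]))
E
python3 loc.py
```

```text
sc cell1 [283, 186, 318, 216] 651 med [ 0.616 -0.041  0.03 ] lo [ 0.533 -0.108  0.013] hi [0.662 0.    0.047]
sc cell2 [326, 205, 364, 237] 778 med [ 0.615 -0.184  0.029] lo [ 0.568 -0.225  0.013] hi [ 0.667 -0.147  0.039]
sc cell3 [356, 236, 397, 273] 942 med [ 0.541 -0.307  0.027] lo [ 0.499 -0.347  0.013] hi [ 0.579 -0.269  0.039]
sc g1 [256, 209, 278, 230] 189 med [ 0.479 -0.032  0.033] lo [ 0.472 -0.04   0.013] hi [ 0.54  -0.003  0.048]
sc g2 [290, 211, 314, 233] 172 med [ 0.531 -0.108  0.034] lo [ 0.525 -0.116  0.014] hi [ 0.545 -0.09   0.047]
sc r1 [256, 192, 282, 212] 348 med [0.543 0.018 0.033] lo [ 0.485 -0.027  0.013] hi [0.577 0.048 0.047]
sc r2 [224, 177, 238, 199] 230 med [0.541 0.149 0.032] lo [0.463 0.1   0.013] hi [0.569 0.19  0.094]
sc r3 [197, 168, 216, 190] 258 med [0.546 0.265 0.031] lo [0.525 0.246 0.013] hi [0.576 0.298 0.042]
sc hold [248, 168, 278, 192] 621 med [0.615 0.095 0.046] lo [0.59  0.076 0.014] hi [0.658 0.185 0.062]
sc rest [232, 163, 253, 180] 303 med [0.642 0.208 0.038] lo [0.601 0.13  0.014] hi [0.679 0.246 0.06 ]
sc post [237, 144, 245, 165] 160
[... 522 characters left out ...]
, 252] 463 med [0.545 0.187 0.032] lo [0.521 0.149 0.014] hi [0.568 0.201 0.042]
si rc [218, 247, 249, 279] 602 med [0.551 0.291 0.031] lo [0.528 0.252 0.013] hi [0.575 0.304 0.042]
si hold [205, 204, 239, 237] 919 med [0.625 0.136 0.046] lo [0.594 0.01  0.014] hi [0.661 0.144 0.062]
si rest [173, 231, 213, 264] 861 med [0.634 0.248 0.04 ] lo [0.594 0.204 0.014] hi [0.695 0.36  0.102]
si post [187, 207, 201, 235] 303 med [0.656 0.234 0.088] lo [0.646 0.193 0.039] hi [0.677 0.242 0.111]
si g1 [264, 195, 284, 206] 77 med [ 0.54  -0.086  0.022] lo [ 0.528 -0.097  0.013] hi [0.555 0.01  0.041]
si g2 [276, 208, 298, 220] 140 med [0.462 0.125 0.079] lo [ 0.45  -0.017  0.018] hi [0.501 0.131 0.092]
```

View pics/c1.png

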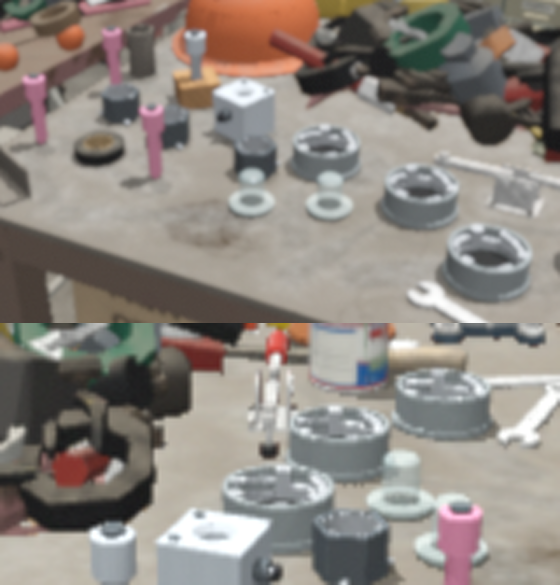

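The real post is the grey-headed one in the orange rest at (240,160). The three hexagonal rings and two clear glasses are confirmed, all standing upright. I'll go up for an overhead wrist view.

```bash
python3 -m handwheel '[[[0,0,0],[0.5,-0.62,0.15],0],[[0,0,0],[0.5,-0.62,0.15],0],[[0,0,0],[0.5,-0.62,0.15],0],[[0,0,0],[0.5,-0.62,0.15],0],[[0,0,0],[0.5,-0.62,0.15],0]]'
python3 -m handwheel '[[[0,0,0],[0.5,-0.62,0.15],0],[[0,0,0],[0.5,-0.62,0.15],0],[[0,0,0],[0.5,-0.62,0.15],0],[[0,0,0],[0.5,-0.62,0.15],0],[[0,0,0],[0.5,-0.62,0.15],0]]'
python3 -m handwheel '[[[0,0,0],[0.5,-0.62,0.15],0],[[0,0,0],[0.5,-0.62,0.15],0],[[0,0,0],[0.5,-0.62,0.15],0],[[0,0,0],[0.5,-0.62,0.15],0],[[0,0,0],[0,0,0],0]]'
cat >> h.py <<'E'
def toolT(o):
    T=np.eye(4);T[:3,:3]=R.from_euler('xyz',o['ee_rot']).as_matrix();T[:3,3]=o['tool_pos'];return T
def wcloud(o,d):
    c=robot.calibration('wrist');K=np.array(c['mtx']);v,u=np.mgrid[:d.shape[0],:d.shape[1]]
    x=(u-K[0,2])/K[0,0];y=(v-K[1,2])/K[1,1];r=np.hypot(x,y)+1e-9;s=np.tan(r)/r
    P=np.stack([x*s*d,y*s*d,d],-1);E=toolT(o)@np.array(c['hand_eye']);return P@E[:3,:3].T+E[:3,3]
def top(o,p,d,cx,cy,w,h,zlo,zhi,res=.001):
    """orthographic top view of the points between zlo and zhi, coloured"""
    C=wcloud(o,d).reshape(-1,3);col=p.reshape(-1,3);m=(C[:,2]>zlo)&(C[:,2]<zhi)
    return C[m],col[m]
def proj(o,X):
    c=robot.calibration('wrist');K=np.array(c['mtx']);E=np.linalg.inv(toolT(o)@np.array(c['hand_eye']))
    q=np.asarray(X)@E[:3,:3].T+E[:3,3];rho=np.hypot(q[...,0],q[...,1]);th=np.arctan2(rho,q[...,2])
    return np.stack([K[0,2]+K[0,0]*th*q[...,0]/rho,K[1,2]+K[1,1]*th*q[...,1]/rho],-1)
def rectify(o,p,cx,cy,w,z,res):
    "top view (up=+x, left=+y) of the plane z, centred at cx,cy, half width w"
    n=int(2*w/res);i,j=np.mgrid[:n,:n];X=np.stack([cx+w-i*res,cy+w-j*res,np.full(i.shape,z)],-1)
    q=proj(o,X).astype(np.float32);return cv2.remap(p,q[...,0],q[...,1],1)
E
python3 - <<'E'
from h import *
o,p,d=snap('wrist','w1.png');np.savez('w1.npz',p=p,d=d,pos=o['tool_pos'],rot=o['ee_rot']);print(o['tool_pos'],o['ee_rot'],o['time'])
C=wcloud(o,d);print('floor',np.percentile(C[...,2][d>0],[5,25,50]))
for q in('cell_a','glass_1','ring_1','holder','rest','post'):
    for b in robot.boxes_of(q,'wrist'):
        l,t,r,bb=np.round(b['bbox']).astype(int);x=C[max(t,0):bb,max(l,0):r].reshape(-1,3);x=x[(x[:,2]>.015)&(x[:,2]<.13)]
        if len(x): print(q,round(b['p'],2),[l,t,r,bb],np.round((x.min(0)+x.max(0))/2,3),np.round(np.percentile(x,97,0),3))
E
```

```text
time: 1.55
tool_pos: [0.2997, 0.3655, 0.2685]
ee_rot: [3.141, 0.0, 2.82]
wrist_force: [1.0, -0.3, 0.1]
width: 0.0938
finger_force: 0.0
time: 2.05
tool_pos: [0.4247, 0.2104, 0.3061]
ee_rot: [3.141, 0.001, 2.82]
wrist_force: [-0.0, -0.4, -0.3]
width: 0.0938
finger_force: 0.0
time: 2.55
tool_pos: [0.5264, 0.0842, 0.3354]
ee_rot: [-3.141, 0.001, 2.814]
wrist_force: [0.6, 0.3, 0.1]
width: 0.0937
finger_force: 0.0
[0.52638305 0.0841886  0.33538631] [-3.14061403e+00  1.33866441e-03  2.81390301e+00] 2.55
floor [-7.23239818e-01 -6.03034567e-02  2.36832296e-04]
cell_a 0.85 [np.int64(52), np.int64(214), np.int64(99), np.int64(247)] [ 0.53  -0.302  0.027] [ 0.556 -0.262  0.038]
cell_a 0.65 [np.int64(147), np.int64(196), np.int64(179), np.int64(224)] [ 0.539 -0.1    0.031] [ 0.552 -0.086  0.047]
cell_a 0.57 [np.int64(185), np.int64(216), np.int64(237), np.int64(270)] [ 0.623 -0.035  0.027] [0.662 0.006 0.038]
cell_a 0.57 [np.int64(113), np.int64(231), np.int64(154), np.int64(275)] [ 0.594 -0.187  0.027] [ 0.618 -0.15   0.038]
glass_1 0.58 [np.int64(172), np.int64(146), np.int64(204), np.int64(181
[... 582 characters left out ...]
0.109 0.039] [0.657 0.138 0.061]
rest 0.64 [np.int64(336), np.int64(191), np.int64(383), np.int64(239)] [0.657 0.227 0.064] [0.679 0.257 0.11 ]
post 0.73 [np.int64(355), np.int64(215), np.int64(386), np.int64(242)] [0.67  0.231 0.065] [0.687 0.247 0.11 ]
post 0.7 [np.int64(252), np.int64(114), np.int64(272), np.int64(131)] [0.461 0.113 0.1  ] [0.472 0.124 0.103]
post 0.68 [np.int64(410), np.int64(158), np.int64(444), np.int64(182)] [0.604 0.345 0.059] [0.614 0.354 0.102]
post 0.62 [np.int64(361), np.int64(54), np.int64(391), np.int64(77)] [0.427 0.3   0.06 ] [0.439 0.311 0.103]
post 0.39 [np.int64(55), np.int64(219), np.int64(100), np.int64(245)] [ 0.528 -0.301  0.027] [ 0.552 -0.262  0.038]
```

View pics/w1.png

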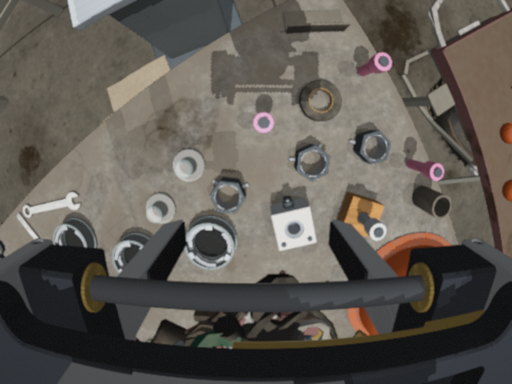

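The overhead view shows the rings at (228,195), (311,161) and (371,146), and the glasses at (188,164) and (160,207). The cells are at (73,240), (133,252) and (210,241), the holder is at (293,225), and the rest with its post is at (365,220). Next I'll fit poses from the depth data.

```bash
cat > fit.py <<'E'
from h import *
from scipy.optimize import least_squares
def circ(q,r,c0):
    f=least_squares(lambda c:np.hypot(q[:,0]-c[0],q[:,1]-c[1])-r,c0,loss='soft_l1',f_scale=.001);return f.x,np.sqrt(np.mean(f.fun**2))
def near(C,c,r,z0,z1):
    q=C.reshape(-1,3);return q[(np.hypot(q[:,0]-c[0],q[:,1]-c[1])<r)&(q[:,2]>z0)&(q[:,2]<z1)]
def disc(q,r,c0):
    # disc of known radius that covers a top face: maximise inliers, penalising outliers at edge
    from scipy.optimize import minimize
    f=minimize(lambda c:np.sum(np.clip(np.hypot(q[:,0]-c[0],q[:,1]-c[1])-r,0,.005)),c0,method='Nelder-Mead',options=dict(initial_simplex=np.array([c0,[c0[0]+.003,c0[1]],[c0[0],c0[1]+.003]])));return f.x
def square(q):
    (c,s,a)=cv2.minAreaRect((q[:,:2]*1000).astype(np.float32));return np.array(c)/1000,np.array(s),a
def ring(C,c):
    "hexagon: model = top face between hole r20 and hexagon a25"
    q=near(C,c,.045,.037,.044)
    def res(v):
        d=q[:,:2]-v[:2];th=np.arctan2(d[:,1],d[:,0])-v[2];k=(th+np.pi/6)%(np.pi/3)-np.pi/6;rho=np.hypot(*d.T)
        return np.clip(rho*np.cos(k)-.025,0,.004)+np.clip(.020-rho,0,.004)
    best=min((least_squares(res,[c[0],c[1],a],loss='soft_l1',f_scale=.001,diff_step=1e-3) for a in np.arange(0,1.05,.1)),key=lambda f:f.cost)
    v=best.x;p=near(C,v[:2],.0355,.001,.009);d=p[:,:2]-v[:2];m=np.hypot(*d.T)>.029
    th=np.arctan2(d[m,1],d[m,0]);ph=np.angle(np.mean(np.exp(3j*th)))/3
    return v[:2],v[2]%(np.pi/3),ph%(2*np.pi/3),abs(np.mean(np.exp(3j*th))),m.sum(),len(q)
def cell(C,c):
    q=near(C,c,.05,.0345,.041);v,e=circ(q,.037,c)
    f=least_squares(lambda s:(lambda r:np.clip(r-.043,0,.005)+np.clip(.031-r,0,.005))(np.hypot(q[:,0]-s[0],q[:,1]-s[1])),v,diff_step=1e-3);v=f.x
    d=q[:,:2]-v;th=np.arctan2(d[:,1],d[:,0]);h=np.histogram(np.degrees(th)%120,bins=24,range=(0,120))[0]
    g=np.arange(0,120,1.);occ=np.array([np.sum(np.abs((np.degrees(th)%120-a+60)%120-60)<15) for a in g])
    w=np.where(occ<=occ.min()+.02*occ.max())[0];n=np.degrees(np.angle(np.mean(np.exp(1j*np.radians(3*g[w])))))/3%120
    return v,n,h.tolist()
E
cat > run.py <<'E'
import sys
from fit import *
z=np.load(sys.argv[1]);o=dict(tool_pos=z['pos'],ee_rot=z['rot']);C=wcloud(o,z['d'])
f=lambda x:np.round(x,4)
for c in((.551,.026),(.544,.168),(.551,.273)):
    try:v=ring(C,c);print('ring',f(v[0]),'flat deg',f(np.degrees(v[1])),'pin',f(np.degrees(v[2])),f(v[3:]))
    except Exception as e:print(e)
for c in((.616,-.033),(.613,-.187),(.54,-.307)):
    v=cell(C,c);print('cell',f(v[0]),'notch',v[1],v[2])
for c in((.487,-.023),(.539,-.1)):
    q=near(C,c,.025,.041,.049);print('glass top',disc(q,.0135,q[:,:2].mean(0)),len(q));q=near(C,c,.04,.005,.011);print('foot',f(circ(q[np.hypot(q[:,0]-c[0],q[:,1]-c[1])>.02],.021,c)[0]),f((q.min(0)+q.max(0))/2),len(q))
q=near(C,(.622,.109),.045,.057,.064);print('hold',square(q))
q=near(C,(.65,.227),.045,.034,.042);print('rest',square(q))
q=near(C,(.655,.227),.03,.094,.105);print('post',disc(q,.014,q[:,:2].mean(0)),f((q.min(0)+q.max(0))/2),len(q))
E
python3 run.py w1.npz
```

```text
ring [0.5528 0.0253] flat deg 33.9566 pin 95.1348 [3.319e-01 6.700e+01 3.700e+02]
ring [0.5443 0.1682] flat deg 6.6511 pin 7.898 [  0.4847  59.     372.    ]
ring [0.5511 0.2737] flat deg 59.1534 pin 119.7185 [2.749e-01 4.400e+01 3.420e+02]
cell [ 0.6227 -0.0352] notch 13.000000000000002 [11, 12, 14, 18, 19, 17, 40, 37, 35, 31, 16, 16, 15, 16, 18, 18, 18, 19, 19, 21, 28, 24, 31, 22]
cell [ 0.6093 -0.1832] notch 86.19410000171149 [10, 16, 10, 9, 11, 7, 9, 11, 18, 17, 9, 7, 4, 3, 5, 4, 4, 5, 2, 4, 4, 6, 3, 11]
cell [ 0.5408 -0.3042] notch 25.399537795988223 [11, 11, 7, 4, 4, 3, 5, 4, 8, 7, 5, 6, 6, 4, 7, 8, 7, 9, 6, 10, 9, 12, 11, 16]
glass top [ 0.48678768 -0.02339977] 267
foot [ 0.4865 -0.0228] [ 0.4866 -0.0244  0.0079] 450
glass top [ 0.53946601 -0.10060781] 214
foot [ 0.539  -0.0984] [ 0.5407 -0.1     0.0081] 372
hold (array([0.62904303, 0.10859013]), array([61.15000153, 62.44814301]), 84.78553009033203)
rest (array([0.65772119, 0.22449472]), array([61.4076004 , 60.76431656]), 54.68510055541992)
post [0.65742564 0.22408768] [0.6578 0.2238 0.0996] 94
```

Run:
```python
from h import *
z=np.load('w1.npz');o=dict(tool_pos=z['pos'],ee_rot=z['rot'])
A=np.vstack([C.reshape(-1,3) for C in(wcloud(o,z['d']),cloud('scene',np.load('scene0.npz')['d']),cloud('side',np.load('side0.npz')['d']))])
d=A[:,:2]-[.6575,.224];r=np.hypot(*d.T);a=np.degrees(np.arctan2(d[:,1],d[:,0]))
m=(r<.14)&(r>.03)&(A[:,2]>.07)&(A[:,2]<.4)
for k in range(-180,180,20):
    s=m&(a>=k)&(a<k+20)
    if s.sum()>3:print(k,s.sum(),'rmin',r[s].min().round(3),'zmax',A[s,2].max().round(3))
```

```text
-80 52 rmin 0.114 zmax 0.112
-60 137 rmin 0.106 zmax 0.118
0 153 rmin 0.119 zmax 0.107
20 190 rmin 0.122 zmax 0.107
60 85 rmin 0.115 zmax 0.079
80 133 rmin 0.111 zmax 0.078
100 474 rmin 0.117 zmax 0.104
120 6 rmin 0.126 zmax 0.098
```

```bash
python3 -m handwheel '[[[0,0,0],[0.44,0.47,-0.45],0],[[0,0,0],[0.44,0.47,-0.45],0],[[0,0,0],[0.44,0.47,-0.45],0],[[0,0,0],[0.44,0.47,-0.45],0],[[0,0,0],[0.44,0.47,-0.45],0]]' >/dev/null
python3 -m handwheel '[[[0,0,0],[0.44,0.47,-0.45],0],[[0,0,0],[0,0,0],0.3],[[0,0,0],[0,0,0],0.3]]'
cat > look.py <<'E'
import sys
from fit import *
def look(f):
    o,p,d=snap('wrist',f+'.png');np.savez(f+'.npz',p=p,d=d,pos=o['tool_pos'],rot=o['ee_rot']);print('tcp',o['tool_pos'].round(4),'rot',o['ee_rot'].round(3),'t',o['time']);return o,p,wcloud(o,d)
E
python3 - <<'E'
from look import *
o,p,C=look('w2')
q=near(C,(.6575,.224),.03,.094,.105);print('post',disc(q,.014,q[:,:2].mean(0)),((q.min(0)+q.max(0))/2),len(q))
q=near(C,(.629,.109),.045,.057,.064);print('hold',square(q) if len(q) else 0)
q=near(C,(.6575,.224),.03,.09,.115);print(np.percentile(q[:,2],[1,50,99]))
E
```

```text
time: 3.7
tool_pos: [0.655, 0.2298, 0.1989]
ee_rot: [-3.14, -0.003, 2.822]
wrist_force: [-0.1, -0.9, -0.1]
width: 0.0811
finger_force: 0.0
tcp [0.655  0.2298 0.1989] rot [-3.140e+00 -3.000e-03  2.822e+00] t 3.7
post [0.65775386 0.2251795 ] [0.65737388 0.22531638 0.09955396] 164
hold (array([0.62925476, 0.10865314]), array([61.54275131, 60.85866547]), 84.63611602783203)
[0.09192738 0.10597162 0.11083986]
```

View pics/w2.png

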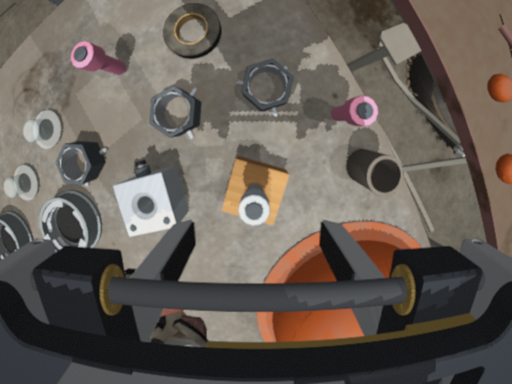

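The real grey post sits in the orange rest between the fingers at (254,208); the pink one at (360,110) is the look-alike. Next: descend and grip in small steps, to learn how the force goes with closure.

```bash
python3 -m handwheel '[[[0,0,0],[0.05,-0.09,-0.5],0.3],[[0,0,0],[0,0,-0.5],0.3],[[0,0,0],[0,0,-0.5],0.5],[[0,0,0],[0,0,-0.52],0.6],[[0,0,0],[0,0,0],0.65]]'
python3 -m handwheel '[[[0,0,0],[0,0,0],0.68],[[0,0,0],[0,0,0],0.68],[[0,0,0],[0,0,0],0.68],[[0,0,0],[0,0,0],0.68],[[0,0,0],[0,0,0],0.69]]'
python3 -m handwheel '[[[0,0,0],[0,0,0],0.7],[[0,0,0],[0,0,0],0.7],[[0,0,0],[0,0,0],0.7]]'
python3 -m handwheel '[[[0,0,0],[0,0,0],0.71],[[0,0,0],[0,0,0],0.71],[[0,0,0],[0,0,0],0.71]]'
python3 -m handwheel '[[[0,0,0],[0,0,0],0.73],[[0,0,0],[0,0,0],0.73],[[0,0,0],[0,0,0],0.73]]'
python3 -m handwheel '[[[0,0,0],[0,0,0],0.77],[[0,0,0],[0,0,0],0.77],[[0,0,0],[0,0,0],0.77]]'
```

```text
time: 4.25
tool_pos: [0.6561, 0.223, 0.0974]
ee_rot: [-3.139, -0.004, 2.819]
wrist_force: [-0.0, -0.4, -0.1]
width: 0.045
finger_force: 0.0
time: 4.75
tool_pos: [0.6588, 0.2244, 0.1005]
ee_rot: [3.141, 0.001, 2.82]
wrist_force: [-0.4, 0.2, -0.3]
width: 0.0294
finger_force: 0.0
time: 5.05
tool_pos: [0.6585, 0.2244, 0.0995]
ee_rot: [3.141, -0.0, 2.82]
wrist_force: [-0.7, 0.7, 0.6]
width: 0.0279
finger_force: 0.3
time: 5.35
tool_pos: [0.6585, 0.2245, 0.0995]
ee_rot: [3.141, 0.0, 2.82]
wrist_force: [0.2, 1.6, -0.4]
width: 0.0278
finger_force: 17.5
time: 5.65
tool_pos: [0.6585, 0.2243, 0.0995]
ee_rot: [3.141, -0.0, 2.82]
wrist_force: [-0.1, 0.7, -0.3]
width: 0.0276
finger_force: 30.0
time: 5.95
tool_pos: [0.6584, 0.2243, 0.0995]
ee_rot: [3.141, -0.0, 2.82]
wrist_force: [0.3, 0.6, 1.2]
width: 0.0274
finger_force: 30.0
```

```bash
python3 -m handwheel '[[[0,0,0],[0,0,0.4],0.77],[[0,0,0],[0,0,0.5],0.77],[[0,0,0],[0,0,0.5],0.77],[[0,0,0],[-0.08,-0.32,0],0.77],[[0,0,0],[-0.1,-0.4,0],0.77]]'
python3 -m handwheel '[[[0,0,0],[-0.1,-0.4,0],0.77],[[0,0,0],[-0.1,-0.4,0],0.77],[[0,0,0],[-0.1,-0.4,0],0.77],[[0,0,0],[-0.1,-0.4,0],0.77],[[0,0,0],[0,0,0],0.77]]'
python3 -m handwheel '[[[0,0,0],[0,0,0],0.77],[[0,0,0],[0,0,0],0.77]]'
python3 - <<'E'
from look import *
o,p,C=look('w3')
q=near(C,o['tool_pos'],.03,.155,.2);print(np.percentile(q[:,2],[1,50,99]))
q=near(C,o['tool_pos'],.03,.165,.176);print('post',disc(q,.014,q[:,:2].mean(0)),((q.min(0)+q.max(0))/2),len(q))
q=near(C,(.629,.109),.045,.057,.064);print('hold',square(q) if len(q) else 0)
E
python3 - <<'E'
import cv2
p=cv2.imread('pics/w3.png');cv2.imwrite('pics/w3c.png',cv2.resize(p[100:300,160:360],(600,600),interpolation=2))
E
```

```text
time: 6.45
tool_pos: [0.6491, 0.1874, 0.1691]
ee_rot: [-3.141, 0.0, 2.821]
wrist_force: [-0.0, -0.3, -2.3]
width: 0.0276
finger_force: 30.0
time: 6.95
tool_pos: [0.6286, 0.1047, 0.169]
ee_rot: [-3.14, -0.001, 2.816]
wrist_force: [-0.3, 0.9, -1.6]
width: 0.0275
finger_force: 30.0
time: 7.15
tool_pos: [0.6294, 0.1086, 0.1693]
ee_rot: [3.141, -0.0, 2.82]
wrist_force: [-0.7, 0.0, -2.2]
width: 0.0276
finger_force: 30.0
tcp [0.6294 0.1086 0.1693] rot [ 3.141 -0.     2.82 ] t 7.15
[0.15595982 0.17597164 0.19910651]
post [0.62702101 0.10863388] [0.62728793 0.11093659 0.17050108] 1588
hold (array([0.62877283, 0.10849312]), array([59.57470703, 58.63549423]), 84.79973602294922)
```

View pics/w3c.png

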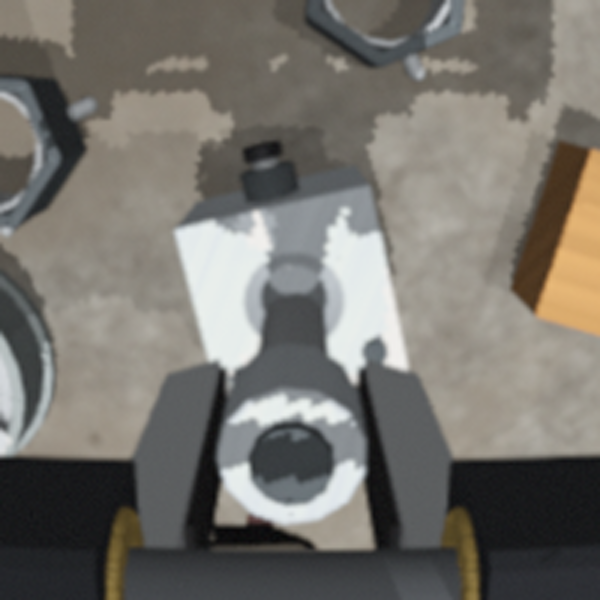

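The post is held upright and its foot hangs over the holder's hole, at (293,300) in the crop. I'll insert it.

```bash
python3 -m handwheel '[[[0,0,0],[0,0,-0.3],0.77],[[0,0,0],[0,0,-0.2],0.77],[[0,0,0],[0,0,-0.15],0.77],[[0,0,0],[0,0,-0.15],0.77],[[0,0,0],[0,0,0],0.77]]'
python3 -m handwheel '[[[0,0,0],[0,0,-0.15],0.77],[[0,0,0],[0,0,-0.15],0.77],[[0,0,0],[0,0,-0.15],0.77],[[0,0,0],[0,0,0],0.77]]'
python3 -m handwheel '[[[0,0,0],[0,0,-0.11],0.77],[[0,0,0],[0,0,-0.06],0.77],[[0,0,0],[0,0,0],0.77]]'
```

```text
time: 7.7
tool_pos: [0.6293, 0.1082, 0.1278]
ee_rot: [-3.141, -0.001, 2.82]
wrist_force: [0.6, -0.1, -1.2]
width: 0.0277
finger_force: 30.0
time: 8.1
tool_pos: [0.6296, 0.1082, 0.1055]
ee_rot: [-3.142, -0.0, 2.82]
wrist_force: [2.6, -1.0, -3.6]
width: 0.0275
finger_force: 30.0
time: 8.4
tool_pos: [0.6307, 0.1082, 0.1013]
ee_rot: [3.14, 0.004, 2.82]
wrist_force: [1.9, -1.3, 5.9]
width: 0.0275
finger_force: 30.0
```

```bash
python3 -m handwheel '[[[0,0,0],[0,0,0],0.5],[[0,0,0],[0,0,0],0.4],[[0,0,0],[0,0,0.4],0.3],[[0,0,0],[0,0,0.8],0.3],[[0,0,0],[0,0,0.8],0.3]]' >/dev/null
python3 -m handwheel '[[[0,0,0],[-0.57,-0.53,0],0.3],[[0,0,0],[-0.57,-0.53,0],0.3],[[0,0,0],[-0.57,-0.53,0],0.3],[[0,0,0],[-0.57,-0.53,0],0.3],[[0,0,0],[-0.57,-0.53,0],0.3]]' >/dev/null
python3 -m handwheel '[[[0,0,0],[0,0,0],0.3],[[0,0,0],[0,0,0],0.3],[[0,0,0],[0,0,0],0.3]]'
python3 - <<'E'
from look import *
o,p,C=look('w4')
E
python3 run.py w4.npz
python3 - <<'E'
from look import *
C=wcloud(dict(tool_pos=np.load('w4.npz')['pos'],ee_rot=np.load('w4.npz')['rot']),np.load('w4.npz')['d'])
q=near(C,(.629,.109),.02,.07,.14);print('post top',len(q),np.percentile(q[:,2],[50,99]) if len(q) else 0)
E
```

```text
time: 9.7
tool_pos: [0.4873, -0.0236, 0.1982]
ee_rot: [3.141, -0.001, 2.82]
wrist_force: [0.6, 0.2, -1.1]
width: 0.0661
finger_force: 0.0
tcp [ 0.4873 -0.0236  0.1982] rot [ 3.141e+00 -1.000e-03  2.820e+00] t 9.7
ring [0.5523 0.0244] flat deg 34.1032 pin 94.332 [  0.5397  70.     512.    ]
ring [0.5443 0.1679] flat deg 7.152 pin 8.2916 [4.969e-01 6.100e+01 5.540e+02]
ring [0.5509 0.2736] flat deg 59.7941 pin 116.2108 [  0.6094  38.     402.    ]
cell [ 0.6231 -0.0359] notch 62.5 [21, 20, 18, 24, 19, 20, 28, 29, 25, 20, 11, 19, 25, 22, 17, 23, 19, 21, 19, 31, 42, 40, 35, 32]
cell [ 0.6103 -0.1832] notch 83.02300515507511 [12, 13, 8, 6, 6, 8, 8, 7, 12, 17, 17, 16, 10, 8, 9, 7, 0, 1, 8, 9, 10, 6, 9, 14]
cell [ 0.5367 -0.3081] notch 18.5 [0, 0, 0, 0, 0, 0, 0, 0, 0, 0, 0, 0, 0, 0, 0, 1, 0, 0, 0, 0, 0, 0, 0, 0]
glass top [ 0.48663335 -0.02408077] 582
foot [ 0.4864 -0.024 ] [ 0.4869 -0.0247  0.008 ] 910
glass top [ 0.53988539 -0.099866  ] 319
foot [ 0.5389 -0.0965] [ 0.5391 -0.0879  0.008 ] 506
hold (array([0.60047723, 0.1198616 ]), array([46.68872452,  9.12064743]), 71.83003997802734)
rest (array([0.65671698, 0.22582195]), array([63.29029846, 57.7741127 ]), 54.39969253540039)
post top 0 0run.py:14: RuntimeWarning: Mean of empty slice.
  q=near(C,(.655,.227),.03,.094,.105);print('post',disc(q,.014,q[:,:2].mean(0)),f((q.min(0)+q.max(0))/2),len(q))
  ret = um.true_divide(
Traceback (most recent call last):
  File "run.py", line 14, in <module>
    q=near(C,(.655,.227),.03,.094,.105);print('post',disc(q,.014,q[:,:2].mean(0)),f((q.min(0)+q.max(0))/2),len(q))
                                                                                     ~~~~~^^^
ValueError: zero-size array to reduction operation minimum which has no identity
```

View pics/w4.png

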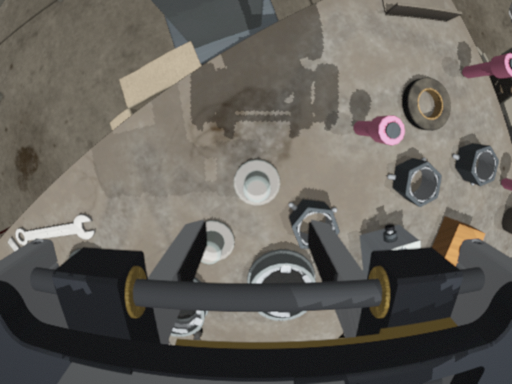

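Glass 1 stands at (257,183), directly below the TCP; the second is at (213,240). Next is a low descent and a gentle close.

```bash
python3 -m handwheel '[[[0,0,0],[-0.01,-0.01,-0.7],0.3],[[0,0,0],[0,0,-0.7],0.3],[[0,0,0],[0,0,-0.7],0.4],[[0,0,0],[0,0,-0.5],0.5],[[0,0,0],[0,0,-0.36],0.6]]' >/dev/null
python3 -m handwheel '[[[0,0,0],[0,0,0],0.65],[[0,0,0],[0,0,0],0.66],[[0,0,0],[0,0,0],0.67],[[0,0,0],[0,0,0],0.67],[[0,0,0],[0,0,0],0.675]]'
python3 -m handwheel '[[[0,0,0],[0,0,0],0.68],[[0,0,0],[0,0,0],0.68],[[0,0,0],[0,0,0],0.68]]'
python3 -m handwheel '[[[0,0,0],[0,0,0],0.683],[[0,0,0],[0,0,0],0.683],[[0,0,0],[0,0,0],0.683]]'
```

```text
time: 10.75
tool_pos: [0.4875, -0.0247, 0.0518]
ee_rot: [3.141, 0.003, 2.82]
wrist_force: [0.4, 0.6, 0.5]
width: 0.0311
finger_force: 0.4
time: 11.05
tool_pos: [0.4868, -0.0246, 0.0509]
ee_rot: [3.141, 0.001, 2.82]
wrist_force: [0.8, 0.7, 0.8]
width: 0.0302
finger_force: 0.7
time: 11.35
tool_pos: [0.4864, -0.0247, 0.0505]
ee_rot: [3.141, -0.0, 2.82]
wrist_force: [1.0, 1.0, 0.7]
width: 0.0301
finger_force: 0.8
```

```bash
python3 -m handwheel '[[[0,0,0],[0,0,0],0.685],[[0,0,0],[0,0,0],0.685],[[0,0,0],[0,0,0],0.685]]' | grep -E 'width|finger'
python3 -m handwheel '[[[0,0,0],[0,0,0],0.687],[[0,0,0],[0,0,0],0.687],[[0,0,0],[0,0,0],0.687]]'
```

```text
width: 0.0297
finger_force: 2.8
time: 11.95
tool_pos: [0.4864, -0.0247, 0.0505]
ee_rot: [3.141, -0.0, 2.82]
wrist_force: [0.3, 2.3, 1.9]
width: 0.0299
finger_force: 7.1
```

```bash
python3 -m handwheel '[[[0,0,0],[0,0,0.2],0.688],[[0,0,0],[0,0,0.5],0.688],[[0,0,0],[0,0,0.5],0.688],[[0,0,0],[0.25,-0.02,0.2],0.688],[[0,0,0],[0.5,-0.04,0],0.688]]'
python3 -m handwheel '[[[0,0,0],[0.5,-0.04,0],0.688],[[0,0,0],[0.5,-0.04,0],0.688],[[0,0,0],[0.5,-0.04,0],0.688],[[0,0,0],[0.3,-0.03,0],0.688],[[0,0,0],[0.18,-0.01,0],0.688]]'
python3 -m handwheel '[[[0,0,0],[0,0,0],0.688],[[0,0,0],[0,0,0],0.688]]'
python3 - <<'E'
from look import *
o,p,C=look('w5')
print(cell(C,(.623,-.0356)))
q=near(C,o['tool_pos'],.04,.073,.083);print('foot',len(q),circ(q,.0245,o['tool_pos'][:2]),(q.min(0)+q.max(0))/2)
im=rectify(o,p,.623,-.0356,.06,.037,.0003);cv2.imwrite('pics/w5c.png',np.hstack([im[:,:,::-1],cv2.resize(p[100:300,160:360,::-1],(400,400))]))
E
```

```text
time: 12.45
tool_pos: [0.5244, -0.0283, 0.1234]
ee_rot: [-3.141, 0.003, 2.82]
wrist_force: [0.8, -0.2, -0.6]
width: 0.0293
finger_force: 9.4
time: 12.95
tool_pos: [0.6234, -0.0363, 0.12]
ee_rot: [-3.141, -0.001, 2.819]
wrist_force: [0.2, 0.9, -0.5]
width: 0.0292
finger_force: 9.4
time: 13.15
tool_pos: [0.6222, -0.0358, 0.1203]
ee_rot: [-3.141, -0.001, 2.82]
wrist_force: [-0.2, -0.3, -1.8]
width: 0.0294
finger_force: 9.4
tcp [ 0.6222 -0.0358  0.1203] rot [-3.141e+00 -1.000e-03  2.820e+00] t 13.15
(array([ 0.62392269, -0.03563483]), np.float64(69.54745363703532), [47, 48, 48, 48, 48, 49, 60, 63, 57, 50, 45, 45, 50, 45, 50, 50, 43, 48, 49, 67, 78, 106, 99, 69])
foot 1650 (array([ 0.62533173, -0.03745965]), np.float64(0.00387952271169711)) [ 0.6156462  -0.03524998  0.07830497]
```

View pics/w5c.png

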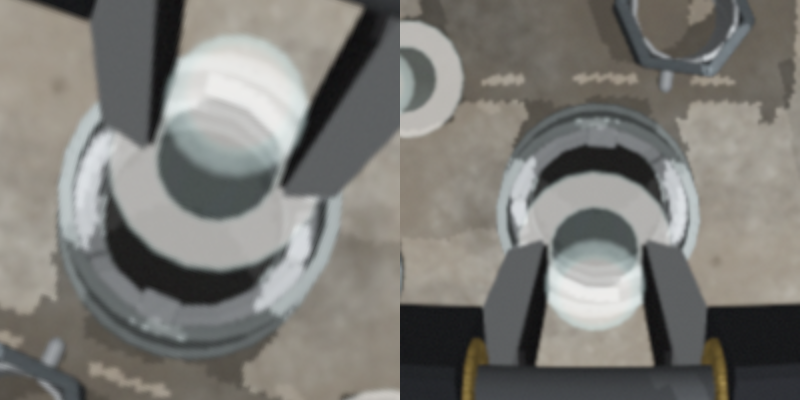

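Glass and cell rim are concentric to within about 1 mm: the foot is centred in the view on the right, with the cell beneath it. Lowering it now.

```bash
python3 -m handwheel '[[[0,0,0],[0.02,0,-0.3],0.688],[[0,0,0],[0,0,-0.2],0.688],[[0,0,0],[0,0,-0.2],0.688],[[0,0,0],[0,0,-0.1],0.688],[[0,0,0],[0,0,0],0.688]]'
python3 -m handwheel '[[[0,0,0],[0,0,-0.1],0.688],[[0,0,0],[0,0,-0.1],0.688],[[0,0,0],[0,0,-0.1],0.688],[[0,0,0],[0,0,0],0.688],[[0,0,0],[0,0,0],0.688]]'
```

```text
time: 13.7
tool_pos: [0.6229, -0.0356, 0.0787]
ee_rot: [-3.141, -0.003, 2.82]
wrist_force: [-1.4, 0.2, -0.8]
width: 0.0292
finger_force: 9.4
time: 14.2
tool_pos: [0.6239, -0.0357, 0.0653]
ee_rot: [3.142, -0.0, 2.82]
wrist_force: [0.9, -0.1, -1.8]
width: 0.0299
finger_force: 9.4
```

```bash
python3 -m handwheel '[[[0,0,0],[0,0,-0.04],0.688],[[0,0,0],[0,0,0],0.688],[[0,0,0],[0,0,0],0.66],[[0,0,0],[0,0,0],0.62],[[0,0,0],[0,0,0],0.5]]'
python3 -m handwheel '[[[0,0,0],[0,0,0.5],0.5],[[0,0,0],[0,0,0.8],0.4],[[0,0,0],[0,0,0.8],0.35],[[0,0,0],[-0.2,-0.15,0.5],0.3],[[0,0,0],[-0.5,-0.4,0],0.3]]' >/dev/null
python3 -m handwheel '[[[0,0,0],[-0.5,-0.4,0],0.3],[[0,0,0],[-0.5,-0.34,0],0.3],[[0,0,0],[0,0,0],0.3],[[0,0,0],[0,0,0],0.3]]'
python3 - <<'E'
from look import *
o,p,C=look('w6')
q=near(C,(.6235,-.0357),.025,.05,.064);print('glass in cell top',disc(q,.0135,q[:,:2].mean(0)),np.percentile(q[:,2],[2,50,98]),len(q))
q=near(C,(.6235,-.0357),.03,.015,.03);print('foot z',np.percentile(q[:,2],[5,50,95]),len(q))
for c in((.539,-.1),):
    q=near(C,c,.025,.041,.049);print('glass top',disc(q,.0135,q[:,:2].mean(0)),len(q))
for c in((.623,-.0356),(.6103,-.1832),(.5375,-.306)): print(cell(C,c)[0])
n=.06;ims=[]
for c in((.6232,-.0356),(.6103,-.1835)): ims.append(rectify(o,p,*c,.06,.037,.0003)[:,:,::-1])
cv2.imwrite('pics/w6c.png',np.hstack(ims))
E
```

```text
time: 14.7
tool_pos: [0.6243, -0.0358, 0.064]
ee_rot: [3.141, 0.001, 2.82]
wrist_force: [-0.3, -0.6, -0.8]
width: 0.0406
finger_force: 0.0
time: 15.6
tool_pos: [0.5391, -0.1004, 0.1941]
ee_rot: [3.141, 0.001, 2.819]
wrist_force: [0.3, 0.3, -0.7]
width: 0.0657
finger_force: 0.0
tcp [ 0.5391 -0.1004  0.1941] rot [3.141e+00 1.000e-03 2.819e+00] t 15.6
glass in cell top [ 0.61849682 -0.02664638] [0.05087912 0.05605029 0.05888494] 113
foot z [0.01853227 0.01975171 0.02156787] 397
glass top [ 0.54013309 -0.10058696] 587
[ 0.62329209 -0.03565872]
[ 0.60977202 -0.18251081]
[ 0.54087156 -0.30451362]
```

View pics/w6c.png

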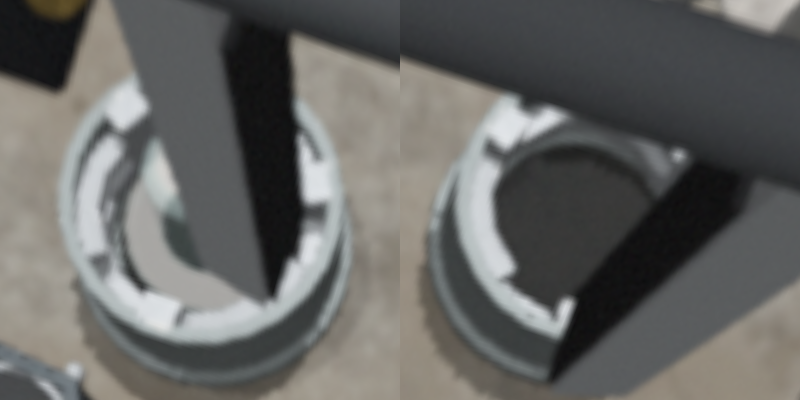

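Glass 1 lies flat in the cell: its foot top is at z≈20 mm, as it should be. The crop also shows the cell lips with notches, partly hidden. Next is glass 2.

```bash
python3 -m handwheel '[[[0,0,0],[0.02,0,-0.7],0.3],[[0,0,0],[0,0,-0.7],0.3],[[0,0,0],[0,0,-0.7],0.4],[[0,0,0],[0,0,-0.5],0.5],[[0,0,0],[0,0,-0.28],0.6]]' >/dev/null
python3 -m handwheel '[[[0,0,0],[0,0,0],0.65],[[0,0,0],[0,0,0],0.66],[[0,0,0],[0,0,0],0.67],[[0,0,0],[0,0,0],0.675],[[0,0,0],[0,0,0],0.68]]' >/dev/null
python3 -m handwheel '[[[0,0,0],[0,0,0],0.68],[[0,0,0],[0,0,0],0.683],[[0,0,0],[0,0,0],0.683],[[0,0,0],[0,0,0],0.685],[[0,0,0],[0,0,0],0.685]]'
python3 -m handwheel '[[[0,0,0],[0,0,0],0.687],[[0,0,0],[0,0,0],0.687],[[0,0,0],[0,0,0],0.687],[[0,0,0],[0,0,0],0.688],[[0,0,0],[0,0,0],0.688]]'
```

```text
time: 17.15
tool_pos: [0.5402, -0.1005, 0.0501]
ee_rot: [-3.141, 0.001, 2.82]
wrist_force: [-0.9, -2.3, 3.8]
width: 0.0296
finger_force: 4.2
time: 17.65
tool_pos: [0.5402, -0.1005, 0.05]
ee_rot: [-3.141, 0.001, 2.82]
wrist_force: [-0.9, -1.8, 5.9]
width: 0.0297
finger_force: 9.8
```

```bash
python3 -m handwheel '[[[0,0,0],[0,0,0.2],0.688],[[0,0,0],[0,0,0.5],0.688],[[0,0,0],[0,0,0.5],0.688],[[0,0,0],[0.2,-0.25,0.2],0.688],[[0,0,0],[0.4,-0.5,0],0.688]]' >/dev/null
python3 -m handwheel '[[[0,0,0],[0.4,-0.5,0],0.688],[[0,0,0],[0.3,-0.3,0],0.688],[[0,0,0],[0.1,-0.1,0],0.688],[[0,0,0],[0,0,0],0.688],[[0,0,0],[0,0,0],0.688]]'
python3 - <<'E'
from look import *
o,p,C=look('w7')
print(cell(C,(.61,-.183)))
q=near(C,(.61,-.183),.06,.034,.041);print((np.percentile(q,2,0)+np.percentile(q,98,0))/2,len(q))
q=near(C,(.61,-.183),.06,.002,.008);print(square(q))
print('c3',cell(C,(.5408,-.3045))[0])
im=rectify(o,p,.61,-.183,.06,.037,.0003);cv2.imwrite('pics/w7c.png',np.hstack([im[:,:,::-1],cv2.resize(p[100:300,160:360,::-1],(400,400))]))
E
```

```text
time: 18.65
tool_pos: [0.6092, -0.1816, 0.1188]
ee_rot: [3.141, -0.002, 2.82]
wrist_force: [-0.2, 1.0, -1.2]
width: 0.0296
finger_force: 9.8
tcp [ 0.6092 -0.1816  0.1188] rot [ 3.141e+00 -2.000e-03  2.820e+00] t 18.65
(array([ 0.61040522, -0.18316043]), np.float64(25.5), [109, 81, 43, 49, 47, 46, 39, 25, 58, 59, 71, 90, 53, 49, 53, 44, 48, 44, 47, 45, 50, 56, 71, 92])
[ 0.61781617 -0.18295957  0.0364973 ] 1529
(array([ 0.58825311, -0.17948166]), array([103.38946533,  47.24171829]), 75.37284088134766)
c3 [ 0.54148499 -0.30468213]
```

View pics/w7c.png

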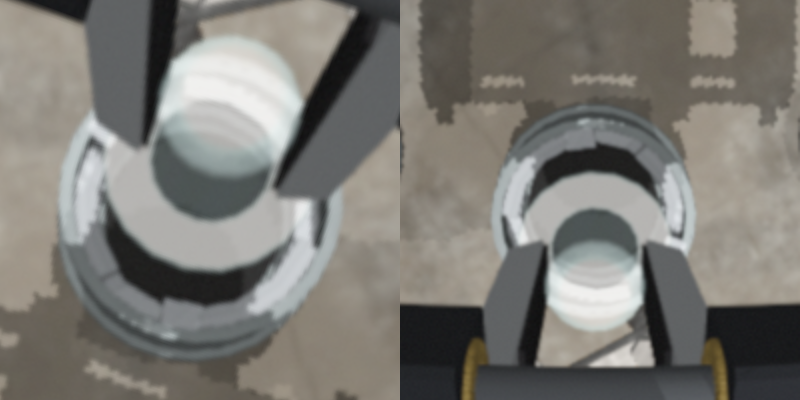

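Same picture as before: glass 2 is over the second cell and about 1.5 mm off. I'll correct and lower it.

```bash
python3 -m handwheel '[[[0,0,0],[0.02,-0.03,-0.3],0.688],[[0,0,0],[0,0,-0.2],0.688],[[0,0,0],[0,0,-0.2],0.688],[[0,0,0],[0,0,-0.1],0.688],[[0,0,0],[0,0,0],0.688]]'
python3 -m handwheel '[[[0,0,0],[0,0,-0.1],0.688],[[0,0,0],[0,0,-0.1],0.688],[[0,0,0],[0,0,-0.1],0.688],[[0,0,0],[0,0,0],0.688],[[0,0,0],[0,0,0],0.688]]'
python3 -m handwheel '[[[0,0,0],[0,0,0],0.66],[[0,0,0],[0,0,0],0.62],[[0,0,0],[0,0,0],0.5],[[0,0,0],[0,0,0.5],0.4],[[0,0,0],[0,0,0.8],0.3]]'
python3 -m handwheel '[[[0,0,0],[-0.1,0,0.8],0.1],[[0,0,0],[-0.4,0.1,0.8],0],[[0,0,0],[-0.5,0.2,0.8],0],[[0,0,0],[-0.4,0.2,0.5],0],[[0,0,0],[0,0,0],0]]'
python3 -m handwheel '[[[0,0,0],[0,0,0],0],[[0,0,0],[0,0,0],0]]'
python3 - <<'E'
from look import *
o,p,C=look('w8')
ims=[]
for c in((.6232,-.0356),(.6103,-.1831)):
    q=near(C,c,.03,.015,.03);print('foot z',np.percentile(q[:,2],[5,50,95]),len(q));v=cell(C,c);print(v)
    q=near(C,c,.025,.051,.064);print('top',disc(q,.0135,q[:,:2].mean(0)),len(q))
    ims.append(rectify(o,p,*c,.055,.037,.0003)[:,:,::-1])
cv2.imwrite('pics/w8c.png',np.hstack(ims))
E
```

```text
time: 19.2
tool_pos: [0.61, -0.1838, 0.0777]
ee_rot: [3.141, -0.003, 2.82]
wrist_force: [-0.4, -1.2, -1.1]
width: 0.0297
finger_force: 9.8
time: 19.7
tool_pos: [0.6109, -0.1842, 0.0643]
ee_rot: [3.141, -0.0, 2.82]
wrist_force: [0.2, -0.2, -0.7]
width: 0.0293
finger_force: 9.8
time: 20.2
tool_pos: [0.6089, -0.1834, 0.1266]
ee_rot: [3.141, -0.008, 2.82]
wrist_force: [0.5, -0.8, 0.0]
width: 0.0567
finger_force: 0.0
time: 20.7
tool_pos: [0.5412, -0.159, 0.2818]
ee_rot: [-3.141, 0.012, 2.82]
wrist_force: [0.7, -0.8, 0.8]
width: 0.0932
finger_force: 0.0
time: 20.9
tool_pos: [0.5409, -0.1593, 0.2723]
ee_rot: [3.141, -0.003, 2.82]
wrist_force: [0.9, -0.7, -1.7]
width: 0.0941
finger_force: 0.0
tcp [ 0.5409 -0.1593  0.2723] rot [ 3.141e+00 -3.000e-03  2.820e+00] t 20.9
foot z [0.01834925 0.01977087 0.02485334] 546
(array([ 0.62324059, -0.03549939]), np.float64(67.0), [21, 27, 26, 24, 23, 24, 52, 53, 49, 43, 16, 17, 16, 16, 18, 17, 19, 20, 18, 27, 39, 50, 48, 39])
top [ 0.62217487 -0.03702655] 343
foot z [0.0182366  0.01970963 0.02253163] 579
(array([ 0.61000444, -0.18321963]), np.float64(86.91397476128864), [51, 43, 31, 22, 29, 28, 23, 31, 48, 62, 58, 51, 30, 26, 30, 27, 26, 25, 22, 30, 25, 30, 43, 44])
top [ 0.60946237 -0.18427555] 354
```

View pics/w8c.png

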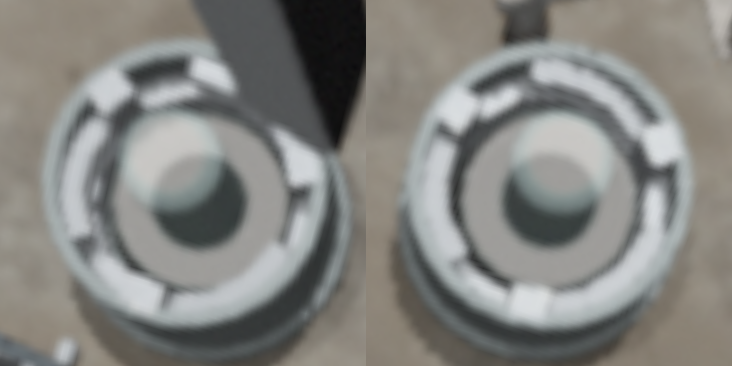

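The right crop is clear: full blocks at about 50, 170 and 290 degrees, with lips and gaps between them. A depth profile should tell the notches from the stops.

```bash
cat > prof.py <<'E'
from fit import *
import sys
z=np.load(sys.argv[1]);o=dict(tool_pos=z['pos'],ee_rot=z['rot']);C=wcloud(o,z['d']).reshape(-1,3)
def prof(c):
    d=C[:,:2]-c;r=np.hypot(*d.T);a=np.degrees(np.arctan2(d[:,1],d[:,0]))%360
    for lo,hi in((.0315,.0345),(.0345,.038),):
        for k in range(3):
            row=[]
            for b in range(0,120,6):
                m=(r>lo)&(r<hi)&(a>=120*k+b)&(a<120*k+b+6)&(C[:,2]<.06)
                row.append(f'{np.median(C[m,2])*1000:3.0f}' if m.sum()>2 else '  .')
            print(lo,120*k,' '.join(row))
for c in((.6232,-.0356),(.6102,-.1831)): print(c,'bins of 6deg');prof(c)
E
python3 prof.py w8.npz
```

```text
(0.6232, -0.0356) bins of 6deg
0.0315 0  21  21  24  24  24  35  36  31  28  29  30  24  28  21  22  22  33  35  36  28
0.0315 120  24  24  24  25   .  37  37  37  30  29  30  31  32  33  33  33  34  35  35  36
0.0315 240  25  24  24  25  26  37  36  37   .  29  31  30  19  16  16  22  23  24  33  24
0.0345 0  25  25  24  24  24  37  37  36  30  29  30  31  32  32  32  34  35  36  36  34
0.0345 120  24  24  24  25   .  36  37  36  35  30  29  31  33  32  33  34  34  36  36   .
0.0345 240   .   .   .   .   .  36  37  37   .   .   .   .   .   .   .   .  36  36  35   .
(0.6102, -0.1831) bins of 6deg
0.0315 0  24  23  25  23  24  24  30  37  36  36  30  29  30  30  31  33  32  34  34  34
0.0315 120  35  34  25  24  25  25  26  37  37  37  29  29  30  31  32  32  33  34  34  35
0.0315 240  35   .  24  24  24  24  28  36  37  37  29  29  30  25  25  26  31  23  29  23
0.0345 0  36  25  25  26  25  28   .  37  36  36  29  30  31  31  32  32  32  33  34  35
0.0345 120  35  35   .   .   .   .   .  37  37  37   .  30  31  31  33  32  33  34  34  35
0.0345 240  36   .  25  24  25  24  28  37  37  37  29  30  31  31  31  33  33  34  35  35
```

The depth profile settles it:
- Cell 1's notches centre on 12.5°.
- Cell 2's notches centre on 24.3°.
- In both, the ramp falls clockwise from the notches.

I'll take ring 1 for cell 1, with the tool turned to its flats.

```bash
python3 -m handwheel '[[[0,0,-0.083],[0.05,0.74,-0.29],0.2],[[0,0,-0.083],[0.05,0.74,-0.29],0.2],[[0,0,-0.083],[0.05,0.74,-0.29],0.2],[[0,0,-0.083],[0.04,0.74,-0.29],0.3],[[0,0,-0.084],[0.04,0.72,-0.29],0.3]]'>/dev/null
python3 -m handwheel '[[[0,0,0],[0,0,0],0.3],[[0,0,0],[0,0,0],0.3],[[0,0,0],[0,0,0],0.3]]'
cat > rl.py <<'E'
from look import *
def rl(f,c):
    o,p,C=look(f);v=ring(C,c);print('ring',v[0],np.degrees(v[1]),'pin',np.degrees(v[2]),v[3:])
    im=rectify(o,p,*v[0],.045,.0035,.0002)[:,:,::-1].copy();im2=rectify(o,p,*v[0],.045,.04,.0002)[:,:,::-1].copy()
    cv2.imwrite('pics/'+f+'c.png',im)
    return o,p,C
E
python3 -c "
from rl import *
rl('w9',(.5525,.0248))"
```

```text
time: 21.75
tool_pos: [0.5527, 0.0238, 0.2014]
ee_rot: [-3.14, -0.0, 2.166]
wrist_force: [-0.2, -0.8, -0.5]
width: 0.0655
finger_force: 0.0
tcp [0.5527 0.0238 0.2014] rot [-3.14  -0.     2.166] t 21.75
ring [0.55296337 0.02425109] 33.482724305390235 pin 94.15109715264686 (np.float64(0.5486442328351621), np.int64(76), 740)
```

View pics/w9c.png

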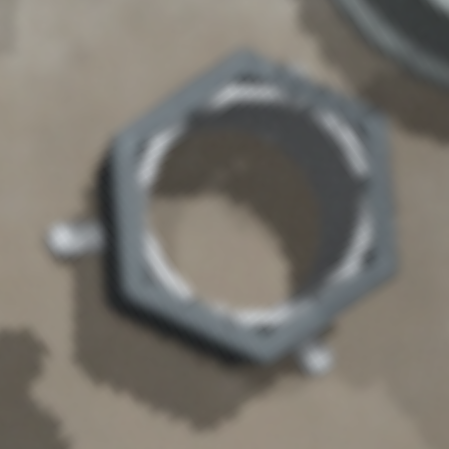

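The pins show at (72,240) and (317,357) in the crop, which puts them at 94° and 214°. Descending and gripping the flats high up.

```bash
python3 -m handwheel '[[[0,0,0],[0,0.01,-0.8],0.3],[[0,0,0],[0,0,-0.8],0.3],[[0,0,0],[0,0,-0.8],0.3],[[0,0,0],[0,0,-0.5],0.35],[[0,0,0],[0,0,-0.17],0.4]]'>/dev/null
python3 -m handwheel '[[[0,0,0],[0,0,0],0.46],[[0,0,0],[0,0,0],0.5],[[0,0,0],[0,0,0],0.52],[[0,0,0],[0,0,0],0.52],[[0,0,0],[0,0,0],0.52]]'
```

```text
time: 22.8
tool_pos: [0.553, 0.0253, 0.0495]
ee_rot: [3.14, 0.001, 2.166]
wrist_force: [-0.2, 0.6, -0.7]
width: 0.0497
finger_force: 30.0
```

```bash
python3 -m handwheel '[[[0,0,0],[0,0,0.4],0.52],[[0,0,0],[0,0,0.5],0.52],[[0,0,0],[0,0,0.5],0.52],[[0,0,0.0856],[0.2,-0.16,0],0.52],[[0,0,0.0856],[0.3,-0.26,0],0.52]]'>/dev/null
python3 -m handwheel '[[[0,0,0.0856],[0.3,-0.26,0],0.52],[[0,0,0.0856],[0.3,-0.26,0],0.52],[[0,0,0.0856],[0.31,-0.28,0],0.52],[[0,0,0],[0,0,0],0.52],[[0,0,0],[0,0,0],0.52]]'
python3 - <<'E'
from look import *
o,p,C=look('w10')
print('cell',cell(C,(.6233,-.0356))[0])
g=near(C,(.6233,-.0356),.02,.05,.065);print(len(g),np.percentile(g,[2,50,98],axis=0) if len(g) else'')
im=rectify(o,p,.6233,-.0356,.055,.0735,.0003)
cv2.imwrite('pics/w10c.png',np.hstack([im[:,:,::-1],cv2.resize(p[100:300,160:360,::-1],(366,366))]))
E
```

```text
time: 23.8
tool_pos: [0.6227, -0.0355, 0.1184]
ee_rot: [3.141, -0.001, 2.836]
wrist_force: [-0.7, -0.2, -1.0]
width: 0.0498
finger_force: 30.0
tcp [ 0.6227 -0.0355  0.1184] rot [ 3.141e+00 -1.000e-03  2.836e+00] t 23.8
cell [ 0.62367942 -0.0355063 ]
682 [[ 0.6169568  -0.04912678  0.053947  ]
 [ 0.62589298 -0.03714158  0.05739436]
 [ 0.63608519 -0.02448108  0.05891105]]
```

View pics/w10c.png

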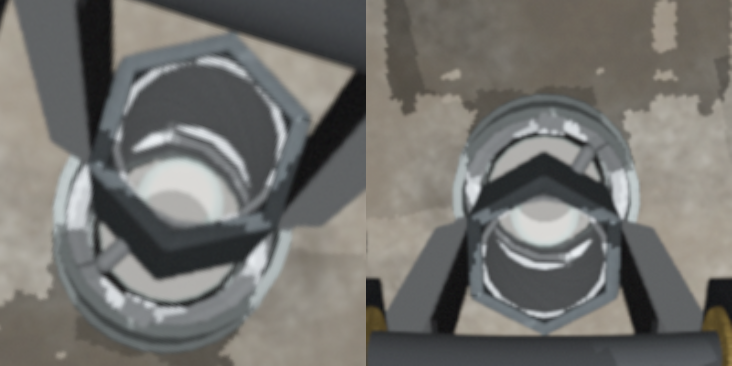

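The ring sits over the cell, with the glass boss visible through its hole. The pin at (110,258) points to about 134°, where the notch is. Lowering now.

```bash
python3 -m handwheel '[[[0,0,0],[0.01,0,-0.3],0.52],[[0,0,0],[0,0,-0.2],0.52],[[0,0,0],[0,0,-0.15],0.52],[[0,0,0],[0,0,-0.1],0.52],[[0,0,0],[0,0,0],0.52]]'
python3 -m handwheel '[[[0,0,0],[0,0,-0.05],0.52],[[0,0,0],[0,0,-0.05],0.52],[[0,0,0],[0,0,-0.05],0.52],[[0,0,0],[0,0,0],0.52],[[0,0,0],[0,0,0],0.52]]'
```

```text
time: 24.35
tool_pos: [0.6226, -0.0354, 0.0795]
ee_rot: [-3.141, -0.003, 2.839]
wrist_force: [0.3, 0.6, -1.7]
width: 0.0496
finger_force: 30.0
time: 24.85
tool_pos: [0.6235, -0.0357, 0.0736]
ee_rot: [3.141, 0.0, 2.839]
wrist_force: [0.1, 0.4, -0.9]
width: 0.0495
finger_force: 30.0
```

```bash
python3 -m handwheel '[[[0,0,-0.08],[0,0,-0.01],0.52],[[0,0,-0.08],[0,0,-0.01],0.52],[[0,0,-0.08],[0,0,-0.016],0.52],[[0,0,-0.08],[0,0,-0.016],0.52],[[0,0,0],[0,0,0],0.52]]'
python3 -m handwheel '[[[0,0,-0.08],[0,0,-0.016],0.52],[[0,0,-0.08],[0,0,-0.016],0.52],[[0,0,-0.08],[0,0,-0.016],0.52],[[0,0,0],[0,0,0],0.52]]'
python3 -m handwheel '[[[0,0,-0.08],[0,0,-0.016],0.52],[[0,0,-0.08],[0,0,-0.016],0.52],[[0,0,0],[0,0,0],0.52],[[0,0,0],[0,0,0],0.52]]'
python3 -c "
from h import *
o=robot.get_obs();print(o['wrist_torque'],np.degrees(o['ee_rot'][2]))"
```

```text
time: 25.35
tool_pos: [0.6238, -0.0357, 0.0716]
ee_rot: [3.141, 0.001, 2.336]
wrist_force: [-0.1, -0.0, 0.3]
width: 0.0494
finger_force: 30.0
time: 25.75
tool_pos: [0.6238, -0.0357, 0.0692]
ee_rot: [3.141, 0.0, 1.961]
wrist_force: [0.4, 0.0, 0.8]
width: 0.0501
finger_force: 30.0
time: 26.15
tool_pos: [0.6241, -0.0359, 0.068]
ee_rot: [3.14, 0.001, 1.713]
wrist_force: [-0.4, -0.6, 3.9]
width: 0.0497
finger_force: 30.0
[-0.22301662  0.11148716 -0.0282163 ] 98.12262928914532
```

```bash
python3 -m handwheel '[[[0,0,-0.08],[0,0,-0.016],0.52],[[0,0,-0.06],[0,0,-0.012],0.52],[[0,0,0],[0,0,0],0.52],[[0,0,0],[0,0,0],0.52]]'
python3 -c "
from h import *
o=robot.get_obs();print(o['wrist_torque'],np.degrees(o['ee_rot'][2]))"
python3 -m handwheel '[[[0,0,-0.06],[0,0,-0.012],0.52],[[0,0,0],[0,0,0],0.52],[[0,0,0],[0,0,0],0.52]]'
python3 -c "
from h import *
o=robot.get_obs();print(o['wrist_torque'],np.degrees(o['ee_rot'][2]))"
```

```text
time: 26.55
tool_pos: [0.6242, -0.0358, 0.0671]
ee_rot: [3.139, 0.0, 1.492]
wrist_force: [-0.2, 0.3, 5.9]
width: 0.0499
finger_force: 30.0
[-0.11883602  0.28419209 -0.03869287] 85.47540840107473
time: 26.85
tool_pos: [0.6237, -0.0363, 0.067]
ee_rot: [3.14, 0.002, 1.4]
wrist_force: [-2.6, -1.7, 8.7]
width: 0.05
finger_force: 30.4
[-0.32236031  0.69911993  0.86519719] 80.23021700626968
```

The stop is felt at 82° (0.87 N m). I'll release, rise, check, and head for ring 2.

```bash
python3 -m handwheel '[[[0,0,0],[0,0,0],0.46],[[0,0,0],[0,0,0],0.4],[[0,0,0],[0,0,0.1],0.35],[[0,0,0],[0,0,0.7],0.3],[[0,0,0],[0,0,0.9],0.3]]'
python3 -m handwheel '[[[0,0,0.09],[-0.1,0.3,0.9],0.3],[[0,0,0.09],[-0.2,0.5,0.06],0.3],[[0,0,0.09],[-0.2,0.5,0],0.3],[[0,0,0.09],[-0.2,0.5,0],0.3],[[0,0,0.09],[-0.2,0.5,0],0.3]]'>/dev/null
python3 -m handwheel '[[[0,0,0.09],[-0.2,0.5,0],0.3],[[0,0,0.09],[-0.2,0.5,0],0.3],[[0,0,0.09],[-0.2,0.5,0],0.3],[[0,0,0.09],[-0.29,0.28,0],0.3],[[0,0,0.045],[0,0,0],0.3]]'>/dev/null
python3 -m handwheel '[[[0,0,0],[0,0,0],0.3],[[0,0,0],[0,0,0],0.3],[[0,0,0],[0,0,0],0.3]]'
python3 -c "
from rl import *
o,p,C=rl('w11',(.5443,.168))
q=near(C,(.629,.109),.02,.09,.125);print('post top',len(q),np.percentile(q[:,2],[50,99]) if len(q) else 0,q.mean(0))
q=near(C,(.6233,-.0356),.03,.05,.07);print('ring1 top',len(q),np.percentile(q[:,2],[20,50,80]))
"
```

```text
time: 27.35
tool_pos: [0.6213, -0.0353, 0.1469]
ee_rot: [-3.133, -0.0, 1.395]
wrist_force: [1.0, -0.2, 0.2]
width: 0.065
finger_force: 0.0
time: 28.65
tool_pos: [0.5341, 0.1679, 0.1977]
ee_rot: [-3.141, -0.0, 2.735]
wrist_force: [0.7, 0.2, -0.2]
width: 0.0661
finger_force: 0.0
tcp [0.5341 0.1679 0.1977] rot [-3.141 -0.     2.735] t 28.65
ring [0.54415402 0.16843053] 5.14877254594491 pin 7.2922400789712825 (np.float64(0.48389587827476566), np.int64(80), 746)
post top 293 [0.10915846 0.11279379] [0.63286759 0.10712803 0.1097222 ]Traceback (most recent call last):
  File "<string>", line 5, in <module>
    q=near(C,(.6233,-.0356),.03,.05,.07);print('ring1 top',len(q),np.percentile(q[:,2],[20,50,80]))
                                                                  ~~~~~~~~~~~~~^^^^^^^^^^^^^^^^^^^
    return _quantile_unchecked(
        a, q, axis, out, overwrite_input, method, keepdims, weights)
    return _ureduce(a,
                    func=_quantile_ureduce_func,
    ...<5 lines>...
                    overwrite_input=overwrite_input,
                    method=method)
    r = func(a, **kwargs)
    result = _quantile(arr,
                       quantiles=q,
    ...<2 lines>...
                       out=out,
                       weights=wgt)
    slices_having_nans = np.isnan(arr[-1, ...])
                                  ~~~^^^^^^^^^
IndexError: index -1 is out of bounds for axis 0 with size 0
```

View pics/w11.png

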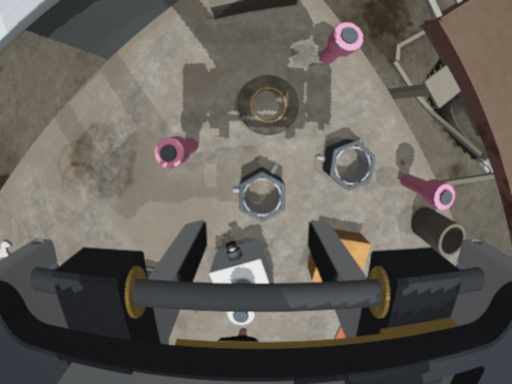

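The post stud's top is at 112 mm, so the post is fully home. Ring 2 is at (262,195) between the fingers with a pin at (237,190), which fits 7°. Descend and grip.

```bash
python3 -m handwheel '[[[0,0,0],[0.2,0.01,-0.6],0.3],[[0,0,0],[0,0,-0.8],0.3],[[0,0,0],[0,0,-0.8],0.3],[[0,0,0],[0,0,-0.6],0.35],[[0,0,0],[0,0,-0.19],0.4]]'>/dev/null
python3 -m handwheel '[[[0,0,0],[0,0,0],0.46],[[0,0,0],[0,0,0],0.5],[[0,0,0],[0,0,0],0.52],[[0,0,0],[0,0,0],0.52],[[0,0,0],[0,0,0],0.52]]'
python3 -m handwheel '[[[0,0,0],[0,0,0.4],0.52],[[0,0,0],[0,0,0.5],0.52],[[0,0,0],[0,0,0.5],0.52],[[0,0,0],[0,0,0],0.52],[[0,0,0],[0,0,0],0.52]]'
```

```text
time: 29.7
tool_pos: [0.5446, 0.1689, 0.0496]
ee_rot: [3.14, 0.002, 2.737]
wrist_force: [-0.9, -0.6, -1.1]
width: 0.0497
finger_force: 30.0
time: 30.2
tool_pos: [0.5442, 0.1688, 0.1187]
ee_rot: [3.141, 0.001, 2.737]
wrist_force: [0.2, -0.2, -1.2]
width: 0.0498
finger_force: 30.0
```

```bash
python3 -m handwheel '[[[0,0,0],[0,-0.4,0.3],0.52],[[0,0,0.04],[0.14,-0.78,0],0.52],[[0,0,0.04],[0.15,-0.78,0],0.52],[[0,0,0.04],[0.15,-0.78,0],0.52],[[0,0,0.04],[0.15,-0.78,0],0.52]]'>/dev/null
python3 -m handwheel '[[[0,0,0.029],[0.15,-0.78,0],0.52],[[0,0,0],[0.15,-0.78,0],0.52],[[0,0,0],[0.15,-0.78,0],0.52],[[0,0,0],[0.15,-0.78,0],0.52],[[0,0,0],[0.13,-0.4,-0.3],0.52]]'>/dev/null
python3 -m handwheel '[[[0,0,0],[0,0,0],0.52],[[0,0,0],[0,0,0],0.52],[[0,0,0],[0,0,0],0.52]]'
python3 - <<'E'
from look import *
o,p,C=look('w12')
print('cell',cell(C,(.6103,-.1831))[0])
im=rectify(o,p,.6103,-.1831,.055,.0725,.0003)
cv2.imwrite('pics/w12c.png',np.hstack([im[:,:,::-1],cv2.resize(p[100:300,160:360,::-1],(366,366))]))
q=near(C,(.6233,-.0356),.03,.05,.07);print('ring1 top',len(q),np.percentile(q[:,2],[20,50,80]) if len(q) else '')
E
```

```text
time: 31.5
tool_pos: [0.6095, -0.1819, 0.1176]
ee_rot: [3.141, -0.002, 3.034]
wrist_force: [0.8, -0.2, -0.4]
width: 0.0494
finger_force: 30.0
tcp [ 0.6095 -0.1819  0.1176] rot [ 3.141e+00 -2.000e-03  3.034e+00] t 31.5
cell [ 0.61016729 -0.18337226]
ring1 top 2159 [0.05375324 0.05615914 0.05773006]
```

View pics/w12c.png

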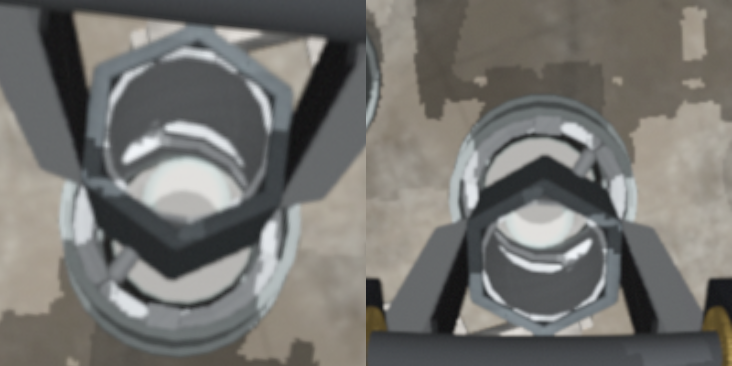

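Ring 1's top is at about 57 mm, screwed down. Ring 2 is over cell 2, and its pin at (120,267) points to about 143°, into the notch at 144°. Lowering and screwing.

```bash
python3 -m handwheel '[[[0,0,0],[0.015,-0.025,-0.3],0.52],[[0,0,0],[0,0,-0.2],0.52],[[0,0,0],[0,0,-0.13],0.52],[[0,0,0],[0,0,-0.1],0.52],[[0,0,0],[0,0,0],0.52]]'
python3 -m handwheel '[[[0,0,0],[0,0,-0.05],0.52],[[0,0,0],[0,0,-0.05],0.52],[[0,0,0],[0,0,-0.05],0.52],[[0,0,0],[0,0,0],0.52],[[0,0,0],[0,0,0],0.52]]'
```

```text
time: 32.05
tool_pos: [0.61, -0.1841, 0.0804]
ee_rot: [3.141, -0.002, 3.034]
wrist_force: [-0.0, -0.8, -1.1]
width: 0.0499
finger_force: 30.0
time: 32.55
tool_pos: [0.6107, -0.1845, 0.0744]
ee_rot: [3.142, 0.0, 3.033]
wrist_force: [0.3, -0.2, -0.8]
width: 0.0495
finger_force: 30.0
```

```bash
python3 -m handwheel '[[[0,0,0],[-0.005,0.02,-0.02],0.52],[[0,0,-0.08],[0,0,-0.01],0.52],[[0,0,-0.08],[0,0,-0.01],0.52],[[0,0,-0.08],[0,0,-0.016],0.52],[[0,0,0],[0,0,0],0.52]]'
python3 -m handwheel '[[[0,0,-0.08],[0,0,-0.016],0.52],[[0,0,-0.08],[0,0,-0.016],0.52],[[0,0,-0.08],[0,0,-0.016],0.52],[[0,0,0],[0,0,0],0.52]]'
python3 -m handwheel '[[[0,0,-0.08],[0,0,-0.016],0.52],[[0,0,-0.08],[0,0,-0.016],0.52],[[0,0,-0.08],[0,0,-0.016],0.52],[[0,0,0],[0,0,0],0.52],[[0,0,0],[0,0,0],0.52]]'
python3 -m handwheel '[[[0,0,-0.08],[0,0,-0.016],0.52],[[0,0,0],[0,0,0],0.52],[[0,0,0],[0,0,0],0.52]]'
python3 -c "
from h import *
o=robot.get_obs();print(o['wrist_torque'],np.degrees(o['ee_rot'][2]))"
```

```text
time: 33.05
tool_pos: [0.6104, -0.1833, 0.0718]
ee_rot: [3.141, -0.0, 2.657]
wrist_force: [-1.1, -0.2, -0.5]
width: 0.0503
finger_force: 30.0
time: 33.45
tool_pos: [0.6105, -0.1833, 0.0694]
ee_rot: [3.141, -0.0, 2.282]
wrist_force: [-1.2, 0.3, -0.4]
width: 0.0498
finger_force: 30.0
time: 33.95
tool_pos: [0.6109, -0.1838, 0.0675]
ee_rot: [3.141, 0.001, 1.907]
wrist_force: [1.0, -0.7, 0.7]
width: 0.0496
finger_force: 30.0
time: 34.25
tool_pos: [0.6109, -0.1837, 0.0668]
ee_rot: [3.14, 0.001, 1.781]
wrist_force: [1.2, -0.6, 3.1]
width: 0.0497
finger_force: 30.0
[-0.21529146  0.12427341 -0.00725414] 102.04562357316851
```

```bash
python3 -m handwheel '[[[0,0,-0.08],[0,0,-0.016],0.52],[[0,0,-0.05],[0,0,-0.005],0.52],[[0,0,0],[0,0,0],0.52],[[0,0,0],[0,0,0],0.52]]'
python3 -c "
from h import *
o=robot.get_obs();print(o['wrist_torque'],np.degrees(o['ee_rot'][2]))"
```

```text
time: 34.65
tool_pos: [0.6105, -0.1843, 0.0664]
ee_rot: [3.141, 0.003, 1.58]
wrist_force: [-2.4, -2.6, 5.8]
width: 0.0502
finger_force: 30.9
[-0.47331439  0.43496601  1.14067242] 90.50604330883134
```

At the stop (1.14 N m, 83°). Release, rise and check.

```bash
python3 -m handwheel '[[[0,0,0],[0,0,0],0.46],[[0,0,0],[0,0,0],0.4],[[0,0,0],[0,0,0.1],0.35],[[0,0,0],[0,0,0.7],0.3],[[0,0,0],[0,0,0.9],0.2]]' >/dev/null
python3 -m handwheel '[[[0,0,0],[-0.4,0.4,0.8],0],[[0,0,0],[-0.5,0.5,0.6],0],[[0,0,0],[-0.5,0.5,0.5],0],[[0,0,0],[-0.5,0.4,0.3],0],[[0,0,0],[0,0,0],0]]' >/dev/null
python3 -m handwheel '[[[0,0,0],[0,0,0],0],[[0,0,0],[0,0,0],0]]'
python3 - <<'E'
from look import *
o,p,C=look('w13')
for c in((.6233,-.0356),(.6103,-.1831)):
    q=near(C,c,.03,.045,.075);r=np.hypot(q[:,0]-c[0],q[:,1]-c[1])
    for n,s in(('ring',q[(r>.0205)&(r<.0255)]),('glass top',q[r<.009])): print(n,len(s),np.percentile(s[:,2],[50,90]) if len(s) else'')
    t=q[(r<.012)];print('glass c',disc(t,.0135,c))
q=near(C,(.629,.109),.02,.09,.125);print('post',len(q),np.percentile(q[:,2],[50,99]) if len(q) else '')
cv2.imwrite('pics/w13c.png',np.hstack([rectify(o,p,*c,.055,.057,.0003)[:,:,::-1] for c in((.6233,-.0356),(.6103,-.1831))]))
E
```

```text
time: 35.85
tool_pos: [0.5155, -0.0938, 0.2586]
ee_rot: [-3.14, -0.001, 1.573]
wrist_force: [-0.1, 1.0, -1.1]
width: 0.0938
finger_force: 0.0
tcp [ 0.5155 -0.0938  0.2586] rot [-3.140e+00 -1.000e-03  1.573e+00] t 35.85
ring 500 [0.05757077 0.05871921]
glass top 159 [0.056007   0.05688797]
glass c [ 0.6233 -0.0356]
ring 270 [0.05742935 0.05870633]
glass top 78 [0.05596357 0.05692843]
glass c [ 0.6103 -0.1831]
post 546 [0.1076687  0.11279904]
```

View pics/w13c.png

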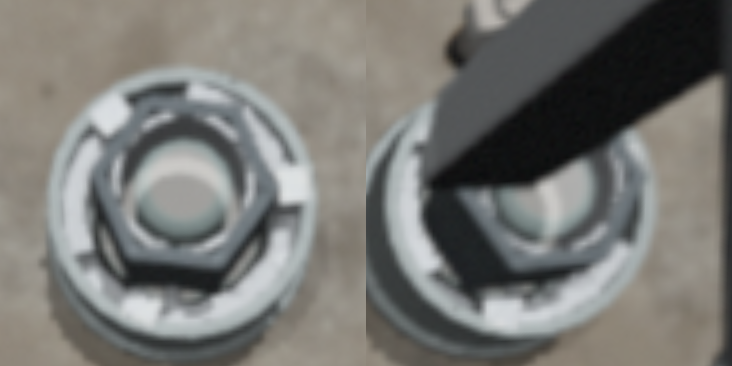

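Both rings sit at their stops and both glass tops are 2 mm lower, at 56 mm, so the seals are pressed. The post top is at 112 mm. Every overview showed just two glasses.

```bash
python3 -c "
from bench import robot
print(robot.close_job())"
```

```text
the job is handed in; nothing more can be done
None
```

I handed the job in at about 36 s: both glasses are clamped under rings screwed to their stops (each about 2 mm down on its seal), and the post is fully home in its holder; the judge's verdict was not shown.

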